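Reset the telescopic end stop and feed the workpiece up to it

ROBOT

A 6-joint arm with a two-finger parallel gripper is mounted at the origin on a cart in front of the work surface, level with it; the furniture and walls round the work are solid. World frame = base frame: x ahead of the robot, y to its left, z up, the work surface at z = 0. Lengths are in m, angles in rad, forces in N, time in s.
With the tool pointing down it reaches from about 0.35 to 0.975 m from the base axis. Payload 4.9 kg.
Tool frame: the origin (TCP) lies midway between the tips of the shut fingers; the grasp point (between the pads) lies 19 mm behind it; z points along the fingers, y is the direction in which the jaws open and shut (so a half turn about z gives the same grasp; the last joint's range is limited). The gripper opens to 85 mm and grips with 20 to 120 N. Pads are 22 mm wide; open, the fingers measure 114 mm over their backs; the gripper's body (76 mm by 85 mm) begins 54 mm behind the grasp point. The pads swing forward as they close: fully open they stand 13 mm farther back than shut.
Start: joints at [-1.243, 0.053, 1.613, -0, 1.476, -0.119], TCP at [0.27, -0.564, 0.231] pointing down, gripper open.
Joint ranges: [-3.01, 3.01], [-1.01, 2.22], [0.06, 2.58], [-1.02, 4.17], [0.09, 2.62], [-3.14, 3.14]. Speed limits (rad/s): [2.57, 2.57, 3.14, 3.14, 3.14, 3.14].

INTERFACE

Orientations are given as a unit quaternion [w, x, y, z].
In Python, from plant import state, grab_frame, camera_params, job_done, boxes_of gives the robot as it stands.
- The arm moves only by the tool step_arm, never from a script. Its argument "steps" is a list of rows, each a list of 4 numbers: the shift along the tool's x, y, z in mm, then the turn about the tool's z in degrees. A call has 1 to 8 rows; each row shifts and turns the pose as measured when the row begins, along the tool's axes as they then stand; what a row does not reach is not made up. A row lasts 1/10 s, in which the tool goes at most 50 mm and 8.59 degrees, less where a joint would pass 70% of its speed; a pose out of reach is approached as far as the arm can. A call is refused whole if a number of a shift passes 50 or a number of a turn 8.59, either way. A call with a gripper value outside its range is refused whole. "claw" is the opening in per cent of the stroke, from 0 (shut) to 100 (fully open), set as the call begins (left out, the last holds). The fingers move at their own pace and stop on an object; the grip force is fixed at half the most. Time passes only in rows, so rows that do not move let the fingers close. It gives the time, the measured TCP pose, the force and the opening at its end, in the units of the state.
- state(): the state, without advancing time (a new reading comes with each control period).
- grab_frame(name): name is "side" or "top"; returns (picture, depth): 384x512x3 uint8, red, green, blue; 384x512 float32, m along the optical axis (not along the pixel's ray), 0 where there is no reading.
- camera_params(name): a dict with "mtx" (3x3 intrinsics, pixels), "extrinsics" (4x4, takes a point from camera to world coordinates). Camera axes: x right, y down, z forward; pixel columns grow to the right and rows downward; lengths in m; the calibration is good to about 2 mm. A picture is of the moment at which its call begins. camera_params takes no time and is no camera call.
- job_done(): hands the job in, once; it reports no verdict.
Trained networks look in the newest picture that a camera, given by its name, has taken for a name from the list of things; names that differ only in an ending like _2 or _b are one class to them, and where a whole thing is asked for, a point or a joint stands for the part that bears it (a point fixed in the world has none). Each returns a list of dicts, best first, with "p" (0 to 1); they miss things now and then, are a little off and sometimes report something else, mostly with a low value. They report only what shows in the picture. A call takes as long as a camera call. They do not tell look-alikes from the thing itself.
- boxes_of(camera, label): "box" ([left, top, width, height] in pixels, round what is visible of it).
The state is a dict: "time": time; "joint_pos": joint angles; "joint_vel": joint speeds; "joint_efforts": joint torques, N m; "tool_pos": TCP position; "tool_rot": TCP orientation; "contact_force": force on the tool from outside, world axes, zero at the start; "ft_torque": the same for the moment, N m; "gripper_width": opening from 0.0 (shut) to 1.0 (fully open).
Only numpy, scipy, OpenCV 4.12 (cv2) and the standard library are available. Lean on these libraries where they do the work, as an engineer would, in place of code of your own. Each camera call takes 0.05 s, during which the arm holds its last target. There are 200 camera calls.

TASK

Set up the feed jig for the next length: put every loose wooden offcut lying on or around the jig into the grey scrap tray, and pull the telescopic end stop out by exactly one hole (press its brass spring pin flush, slide the outer tube, and let the pin snap fully out through the next hole). Only then take the wooden push stick and with it, not with the gripper, push the workpiece along the fence, keeping it flat against the fence, until it rests against the stop. Finally stand the push stick upright back on its black mat, and do not shift or knock over the mug and the oil bottle on the way.

Things in the scene. Friction and masses are not known exactly. Their poses are not given: they have to be found in the camera images.
- jig: fixed jig. Plywood bed, x -85 to +65, y -260 to +300 mm in this frame, its top 12 mm above the worktop; origin on the worktop plane. Fence along the +x side: face at x = +45 mm, y -260 to +75, 18 mm thick, top 52 mm above the worktop. Feed direction is +y. At the +y end a grey post (50 mm wide, y 272 to 298, 84 high) holds the telescopic stop, its axis along y at x = 0, 50 mm above the worktop
- stop_tube (a joint): slide of the outer square tube (30 x 30 mm, 160 mm long) on the fixed inner tube, m: 0 as found, pin in the first hole; grows as it is pulled out towards the jig's -y. The pin snaps into the next hole at 0.040 (third at 0.080, end of travel 0.085). Holes 60, 100, 140 mm behind the stop face, in the -x side. Locked while the pin stands out in a hole, else slides with 1.5 N
- stop_face (a point): middle of the face of the stop plate at the tube's end (60 mm wide, 40 mm high, 8 mm thick), which looks to the jig's -y; the point is 38 mm above the worktop and moves with the tube; as found it is at jig y = +105 mm. Axes as the jig's
- detent_pin (a joint): how far the pin is pressed in, m: 0 out, 0.007 flush, 0.009 under the wall between holes. Spring 3 to 5 N. Pressed flush (for instance by closing the gripper from above across the tube, one pad on the pin) its round tip is led under the wall as the gripped tube is slid (10 to 15 N); it snaps out by itself at the next hole
- pin_tip (a point): tip of the round brass pin (14 mm diameter), which sticks out 7 mm to the jig's -x from the tube's side; as found at jig x = -22 mm, y = +165 mm, 50 mm above the worktop. The pin belongs to the inner tube and does not travel along y
- workpiece_center (a point): centre of the loose workpiece, a darker wooden block 60 (its x) x 90 (its y) x 32 mm high with two dark dots, 0.3 kg, lying on the bed near its -y end a little off the fence, its y roughly along the feed direction. Against the fence its centre is at jig x = +15 mm
- stick_grip (a point): on the post's axis, 70 mm above the underside of the push stick: grip here. Light wood, stands upright: post 24 x 24, 92 mm high, L-shaped foot 28 mm high: one arm to x = +46 (y -12 to +12), one to y = +50 (x -12 to +12). The L's inner corner, for a rear corner of the workpiece, is at x = +12, y = +12 mm, in the stick's own axes
- mat: fixed black rubber mat, 130 x 130 mm and 4 mm thick, on which the push stick stands; origin at the centre of its underside, on the worktop
- scrap_tray: fixed grey open tray, 130 (its x) x 220 (its y) mm and 50 mm high, walls and floor 4 mm thick; origin under its centre, on the worktop
- offcut_a_center (a point): centre of a light wooden offcut, a plain bar 34 (its x) x 80 (its y) x 30 mm high, on the jig's bed (some offcuts are absent in some starts)
- offcut_b_center (a point): light wooden offcut with a lower tongue at its +y end: 36 (its x) x 75 (its y) x 28 mm high, on the jig's bed; the point is half-way up; the full-height part runs from y = -37 to +12 mm, the tongue is 14 mm high
- offcut_c_center (a point): light wooden offcut, stepped at both ends: 30 (its x) x 90 (its y) x 30 mm high, on the worktop beside the jig; the point is half-way up in the middle, the full-height part is 54 mm long, the end steps are 16 mm high
- offcut_d_center (a point): centre of a light wooden offcut, a short block 38 (its x) x 66 (its y) x 32 mm high, on the worktop beside the jig
- mug: white mug standing left behind the jig, 76 mm wide, 105 mm over the handle, 90 mm high; leave it alone. Origin under its centre
- oiler: small oil bottle standing right behind the jig, 29 mm diameter, 90 mm high; leave it alone. Origin under its centre
Not all that is in view belongs to the job. What is shaped like the part that bears offcut_c_center but purple is not meant.

How it is judged:
On the way, in this order (a step that is already met when the one before it is completed fails the run):
1. all offcuts are in the scrap tray and the stop is locked at the next hole with its pin out (x of offcut_a_center in the frame of scrap_tray between -0.061 and 0.061 m and y of offcut_a_center in the frame of scrap_tray between -0.106 and 0.106 m and z of each of offcut_a_center, offcut_b_center, offcut_c_center, offcut_d_center in the frame of scrap_tray below 0.08 m and x of offcut_b_center in the frame of scrap_tray between -0.061 and 0.061 m and y of offcut_b_center in the frame of scrap_tray between -0.106 and 0.106 m and x of offcut_c_center in the frame of scrap_tray between -0.061 and 0.061 m and y of offcut_c_center in the frame of scrap_tray between -0.106 and 0.106 m and x of offcut_d_center in the frame of scrap_tray between -0.061 and 0.061 m and y of offcut_d_center in the frame of scrap_tray between -0.106 and 0.106 m and value of joint stop_tube between 0.037 and 0.043 m and value of joint detent_pin below 0.002 m), for 0.2 s.
2. the workpiece, on its way along the fence, lies flat against it and is pushed by the held push stick, not by the fingers (x of workpiece_center in the frame of jig above 0.0115 m and angle between the x axis of workpiece_center and the x axis of jig, either way round below 0.06 rad and y of workpiece_center in the frame of jig between -0.16 and -0.03 m and contact force between push_stick and workpiece above 0.2 N and contact force between the fingers and push_stick above 1 N and contact force between the fingers and workpiece below 0.5 N), for 0.05 s.
3. the workpiece is against the stop and the fence (x of workpiece_center in the frame of jig above 0.0115 m and angle between the x axis of workpiece_center and the x axis of jig, either way round below 0.06 rad and y of workpiece_center in the frame of stop_face between -0.049 and -0.04 m and height (world z) of workpiece_center below 0.034 m and value of joint stop_tube between 0.037 and 0.043 m and value of joint detent_pin below 0.002 m), for 0.1 s.
At the end, for the whole second after the job is handed in: offcuts in the tray (centre inside, below 80 mm); stop tube at 40 +- 3 mm, pin out (pressed under 2 mm); workpiece on the bed within 3.5 mm of the fence, 0.06 rad and 4 mm of the stop; stick upright (0.1 rad) on the mat within 45 mm of its centre; all at rest (all of step 3 and x of offcut_a_center in the frame of scrap_tray between -0.061 and 0.061 m and y of offcut_a_center in the frame of scrap_tray between -0.106 and 0.106 m and z of each of offcut_a_center, offcut_b_center, offcut_c_center, offcut_d_center in the frame of scrap_tray below 0.08 m and x of offcut_b_center in the frame of scrap_tray between -0.061 and 0.061 m and y of offcut_b_center in the frame of scrap_tray between -0.106 and 0.106 m and x of offcut_c_center in the frame of scrap_tray between -0.061 and 0.061 m and y of offcut_c_center in the frame of scrap_tray between -0.106 and 0.106 m and x of offcut_d_center in the frame of scrap_tray between -0.061 and 0.061 m and y of offcut_d_center in the frame of scrap_tray between -0.106 and 0.106 m and horizontal distance between stick_grip and mat below 0.045 m and angle between stick_grip's own z axis and vertical below 0.1 rad and height (world z) of stick_grip below 0.08 m and linear speed of each of workpiece, push_stick below 0.02 m/s); the robot touches nothing.
It fails at once if the mug or the oil bottle is moved more than 4 cm or tipped (distance of any of mug, oiler from where it was at the start of the episode above 0.04 m or angle between any of mug, oiler's own z axis and vertical above 0.5 rad).
It fails at once if the gripper pushes or holds the workpiece itself (contact force between the fingers and workpiece above 12 N).
Of offcut_a, offcut_b, offcut_c, offcut_d only 3 to 4 are there at a start; the rules pass over those that are not, and their reading is None.
At some moment in a run one of offcut_c, offcut_d may be knocked a few centimetres aside while the robot is not near it.
Once in a run the grip may slacken for a moment while it holds something.
It also fails if it takes over 208 s, if anything falls off the work surface, if the arm or the gripper's body presses on something with over 40 N, if the wrist force passes 120 N, or if a joint passes its speed limit or range.

## Working session

There is one attempt and no reset: what is moved stays moved. The work goes in short steps, Python scripts to look and compute and a tool call to move; the robot and the scene stay as the last step left them, time stands still between calls to the robot, and variables do not carry over. Pictures are saved under pics/ and viewed, about 12 in all and at most 16, crops included, and the job is handed in when it is done.

Besides the shell and the picture viewer there is one more tool, called after ">>>" as a command line: name --pt "numbers of a row" for each row, then --argument value for the rest. step_arm: Moves the arm, as the interface text tells. Its arguments: {"type":"object","properties":{"steps":{"type":"array"},"claw":{"type":"number"}},"required":["steps"]}

```bash
ls; mkdir -p pics; cat > h.py <<'E'
import numpy as np, cv2
from plant import *
def cloud(name):
    im,d=grab_frame(name); p=camera_params(name); K=np.array(p["mtx"]); T=np.array(p["extrinsics"])
    v,u=np.mgrid[:384,:512]; c=np.stack([(u-K[0,2])/K[0,0]*d,(v-K[1,2])/K[1,1]*d,d],-1)
    w=c@T[:3,:3].T+T[:3,3]; w[d==0]=np.nan
    return im,w
def save(n,im,s=1.5): cv2.imwrite(f"pics/{n}.png",cv2.resize(np.ascontiguousarray(im[...,::-1]),None,fx=s,fy=s,interpolation=cv2.INTER_CUBIC))
def proj(name,P):
    p=camera_params(name); K=np.array(p["mtx"]); T=np.linalg.inv(np.array(p["extrinsics"]))
    c=T[:3,:3]@np.array(P)+T[:3,3]; return (K@c/c[2])[:2]
E
python3 - <<'E'
from h import *
for n in("top","side"):
    im,w=cloud(n); save(n+"0",im); np.savez(f"{n}0.npz",im=im,w=w)
    p=camera_params(n); print(n,np.round(p["extrinsics"],3).tolist(),np.round(p["mtx"],1).tolist())
print(state())
E
```

```text
pics
top [[-0.013, -0.988, 0.153, 0.424], [-1.0, 0.009, -0.026, 0.008], [0.024, -0.154, -0.988, 1.16], [0.0, 0.0, 0.0, 1.0]] [[367.5, 0.0, 256.6], [0.0, 367.5, 189.0], [0.0, 0.0, 1.0]]
side [[0.738, 0.601, -0.308, 0.954], [0.675, -0.658, 0.334, -0.372], [-0.002, -0.455, -0.891, 1.05], [0.0, 0.0, 0.0, 1.0]] [[378.7, 0.0, 253.1], [0.0, 378.7, 197.1], [0.0, 0.0, 1.0]]
{'time': 0.1, 'joint_pos': array([-1.24297942e+00,  5.33200684e-02,  1.61412889e+00,  3.38890128e-05,
        1.47600365e+00, -1.19006451e-01]), 'joint_vel': array([-1.21603924e-03, -9.42388794e-04, -3.85839049e-03, -5.33559905e-05,
        3.47514539e-05, -6.54728774e-04]), 'joint_efforts': array([ 3.27638854e-04, -3.94906318e+01, -3.71361566e+01, -9.63664024e-05,
        3.87167704e-03, -5.36459751e-06]), 'tool_pos': array([ 0.26989079, -0.56311173,  0.23018445]), 'tool_rot': array([-9.26666941e-04,  9.75147179e-01,  2.21556119e-01, -8.01426634e-05]), 'contact_force': array([ 0.11752987, -0.32036024, -0.31549187]), 'ft_torque': array([-0.00646128,  0.00333369,  0.04827879]), 'gripper_width': 1.0049236417745544}
```

View pics/top0.png

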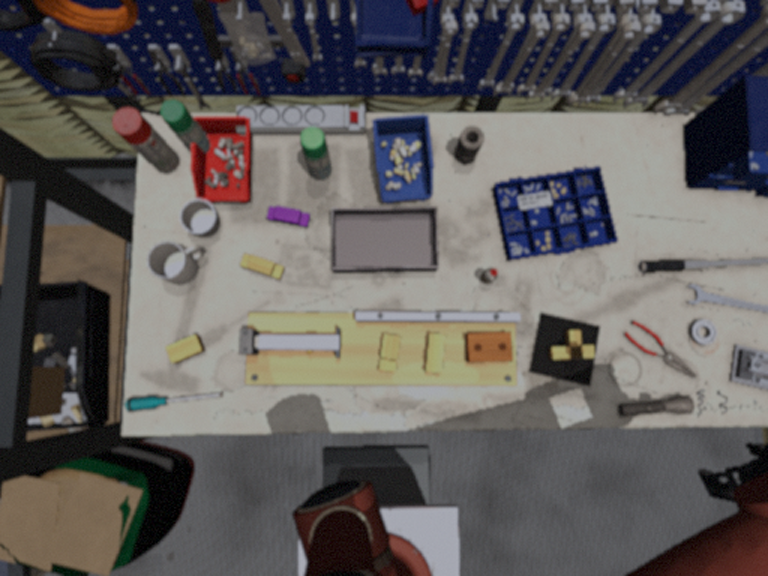

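View pics/side0.png

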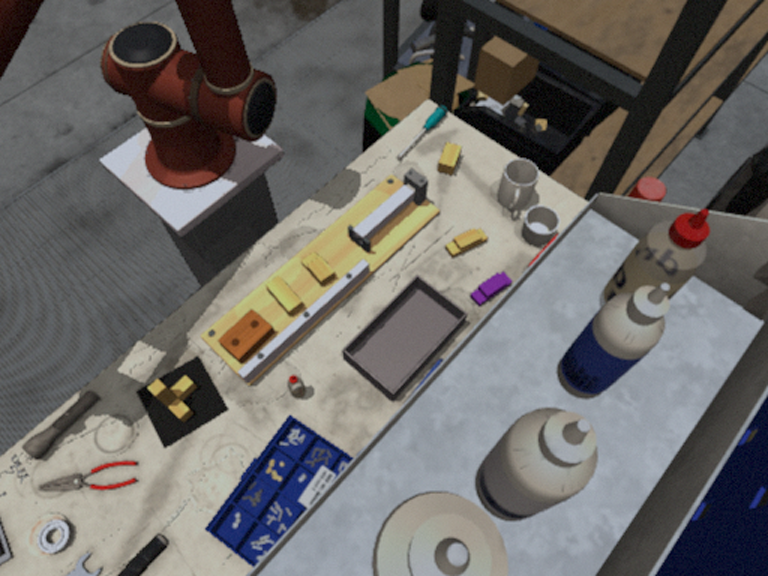

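Top view (×1.5 px): jig with tray behind it, stop at left (240–340,342), offcuts B (390,350), A (435,352), workpiece (490,347), stick on mat (570,347), C (262,265), D (184,348), purple decoy (288,215), mug (180,262), oiler (488,275).

```bash
python3 - <<'E'
from h import *
z=np.load("top0.npz"); im,w=z["im"],z["w"]
hsv=cv2.cvtColor(im,cv2.COLOR_RGB2HSV)
def rect(name,c,r,zlo,zhi,hue=None):
    c=(c[0]/1.5,c[1]/1.5); v,u=np.mgrid[:384,:512]
    m=(abs(u-c[0])<r[0])&(abs(v-c[1])<r[1])&(w[...,2]>zlo)&(w[...,2]<zhi)
    if hue: m&=(hsv[...,0]>=hue[0])&(hsv[...,0]<=hue[1])&(hsv[...,1]>60)
    n,l,s,_=cv2.connectedComponentsWithStats(m.astype(np.uint8))
    if n<2: print(name,"none");return
    k=1+np.argmax(s[1:,4]); P=w[l==k]
    (cx,cy),(a,b),t=cv2.minAreaRect(P[:,:2].astype(np.float32)*1000)
    if a<b: a,b,t=b,a,t+90
    # long axis angle relative to world x
    print(name,"c",round(cx,1),round(cy,1),"size",round(a,1),round(b,1),"long ax deg",round((t+90)%180-90,1),"z",np.round(np.nanpercentile(P[:,2],[5,50,95]),4),len(P))
rect("A",(435,352),(15,22),.03,.06)
rect("B",(390,350),(15,22),.02,.06)
rect("Bfull",(390,350),(15,22),.034,.06)
rect("C",(262,265),(20,15),.010,.05)
rect("Cfull",(262,265),(20,15),.023,.05)
rect("D",(184,348),(20,18),.015,.05)
rect("wp",(490,347),(22,18),.03,.06)
rect("stickfoot",(572,345),(26,26),.018,.04)
rect("sticktop",(572,345),(26,26),.075,.12)
rect("mat",(566,348),(30,30),-.005,.013)
rect("tray rim",(385,240),(42,26),.04,.06)
rect("trayall",(385,240),(42,26),.025,.06)
rect("bed",(380,350),(95,35),.004,.03,(15,30))
rect("fence",(438,315),(60,8),.043,.07)
rect("tube",(290,342),(36,16),.055,.075)
rect("post",(246,340),(12,14),.07,.1)
rect("oiler",(488,275),(12,12),.02,.12)
rect("mug",(180,262),(24,20),.02,.12)
rect("all>0.1",(256*1.5,192*1.5),(256,192),.1,.6)
for y in(-.4,0,.3):
  m=(abs(w[...,1]-y)<.05)&(w[...,2]>.15); print(y,np.nanmin(w[m][:,0]) if m.any() else None)
s=np.load("side0.npz")["w"]; m=s[...,2]>.15; m[:230]=0; print(np.nanpercentile(s[m],[1,50,99],axis=0))
E
```

```text
A c 457.7 -120.3 size 79.6 34.1 long ax deg -7.2 z [0.0378 0.0422 0.0457] 308
B c 459.0 -27.6 size 74.5 36.1 long ax deg -8.7 z [0.0237 0.0389 0.0435] 297
Bfull c 471.3 -29.7 size 49.6 35.7 long ax deg -8.8 z [0.037  0.0402 0.0439] 196
C c 644.5 238.4 size 90.0 29.9 long ax deg 71.1 z [0.0127 0.0279 0.0332] 280
Cfull c 644.3 237.9 size 53.9 29.9 long ax deg 71.3 z [0.0266 0.03   0.0334] 170
D c 473.1 388.1 size 66.4 38.5 long ax deg -67.3 z [0.0207 0.0319 0.0354] 308
wp c 468.5 -231.0 size 91.8 57.7 long ax deg 89.3 z [0.0403 0.0444 0.0483] 595
stickfoot c 472.8 -391.4 size 61.9 58.3 long ax deg -89.0 z [0.0237 0.0317 0.0361] 209
sticktop c 455.8 -410.1 size 25.3 21.1 long ax deg 89.2 z [0.0779 0.0959 0.0995] 86
mat c 464.8 -404.5 size 198.5 183.8 long ax deg 89.0 z [-0.0033  0.0014  0.0074] 3129
tray rim c 695.8 -21.7 size 219.5 132.0 long ax deg -89.7 z [0.0414 0.0488 0.0529] 410
trayall c 695.8 -21.7 size 219.5 132.0 long ax deg -89.7 z [0.0282 0.0465 0.0527] 574
bed c 468.4 -13.1 size 557.1 145.8 long ax deg 88.9 z [0.0087 0.0124 0.0166] 4486
fence c 531.1 -126.6 size 331.5 18.5 long ax deg 89.2 z [0.0478 0.0521 0.0564] 677
tube c 481.9 155.9 size 168.0 56.7 long ax deg 88.8 z [0.0594 0.0648 0.0684] 628
post c 483.7 251.4 size 49.7 27.2 long ax deg -3.4 z [0.0761 0.0839 0.0879] 170
oiler c 614.1 -235.0 size 25.4 25.1 long ax deg -88.9 z [0.0265 0.0659 0.0829] 94
mug c 652.0 405.0 size 93.1 75.6 long ax deg -28.6 z [0.0247 0.0649 0.0913] 578
all>0.1 c 997.3 -42.1 size 1482.2 270.0 long ax deg 82.1 z [0.1179 0.2389 0.4277] 28820
-0.4 0.21906503909907366
0 0.11030510403800414
0.3 0.9514243085312042
[[ 0.90994086 -0.39126415  0.76477168]
 [ 0.97458665 -0.290623    0.76758575]
 [ 1.02592024 -0.17127567  0.89124828]]
```

```bash
cat > p.py <<'E'
import sys
from h import *
def pose():
    s=state(); w,x,y,z=s["tool_rot"]; p=np.array(s["tool_pos"])*1000
    return p,np.degrees(2*np.arctan2(y,x)),s
def plan(t,phi,n=None):
    p,f,s=pose(); d=np.array(t)-p; dphi=(phi-f+180)%360-180
    n=n or int(max(np.ceil(np.linalg.norm(d)/48),np.ceil(abs(dphi)/8.5),1)); rows=[];r=np.zeros(3)
    print("at",p.round(1),"phi",round(f,1),"F",np.round(s["contact_force"],1),"g",round(s["gripper_width"],3),"t",s["time"])
    a=f
    for i in range(n):
        st=d/n; c,q=np.cos(np.radians(a)),np.sin(np.radians(a))
        rows.append([round(st[0]*c+st[1]*q,1),round(st[0]*q-st[1]*c,1),round(-st[2],1),round(-dphi/n,2)]); a+=dphi/n
    for k in range(0,n,8): print(rows[k:k+8])
if __name__=="__main__":
    a=[float(v) for v in sys.argv[1:]]
    plan(a[:3],a[3],int(a[4]) if len(a)>4 else None)
E
python3 p.py 458 -120 130 -7.2
```

```text
at [ 269.9 -563.1  230.2] phi 25.6 F [ 0.1 -0.3 -0.3] g 1.005 t 0.1
[[np.float64(32.8), np.float64(-28.9), np.float64(9.1), np.float64(2.98)], [np.float64(31.3), np.float64(-30.6), np.float64(9.1), np.float64(2.98)], [np.float64(29.6), np.float64(-32.2), np.float64(9.1), np.float64(2.98)], [np.float64(27.9), np.float64(-33.7), np.float64(9.1), np.float64(2.98)], [np.float64(26.1), np.float64(-35.1), np.float64(9.1), np.float64(2.98)], [np.float64(24.3), np.float64(-36.4), np.float64(9.1), np.float64(2.98)], [np.float64(22.4), np.float64(-37.6), np.float64(9.1), np.float64(2.98)], [np.float64(20.4), np.float64(-38.7), np.float64(9.1), np.float64(2.98)]]
[[np.float64(18.3), np.float64(-39.7), np.float64(9.1), np.float64(2.98)], [np.float64(16.2), np.float64(-40.6), np.float64(9.1), np.float64(2.98)], [np.float64(14.1), np.float64(-41.4), np.float64(9.1), np.float64(2.98)]]
```

>>> step_arm --pt "33 -29 9 3" --pt "31 -31 9 3" --pt "30 -32 9 3" --pt "28 -34 9 3" --pt "26 -35 9 3" --pt "24 -36 9 3" --pt "22 -38 9 3" --pt "20 -39 9 3" --claw 62

```text
time: 0.9
tool_pos: [0.4099, -0.2337, 0.1529]
tool_rot: [-0.001, 1.0, 0.0, -0.001]
contact_force: [1.3, 0.0, -0.0]
gripper_width: 0.62
```

```bash
sed -i 's/round(\(st[^,]*\|-st[^,]*\|-dphi\/n\),\([12]\))/round(float(\1),\2)/g' p.py; python3 p.py 458 -120 80 -7.2
```

```text
at [ 409.9 -233.7  152.9] phi 0.0 F [ 1.3  0.  -0. ] g 0.62 t 0.9
[[16.1, -37.9, 24.3, 2.4], [14.5, -38.5, 24.3, 2.4], [12.8, -39.1, 24.3, 2.4]]
```

>>> step_arm --pt "16 -38 24 2.4" --pt "15 -38 24 2.4" --pt "13 -39 24 2.4" --pt "0 0 0 0"

```text
time: 1.3
tool_pos: [0.4594, -0.111, 0.077]
tool_rot: [-0.002, 0.998, -0.063, -0.001]
contact_force: [-0.4, 0.3, 0.7]
gripper_width: 0.617
```

```bash
python3 p.py 458 -120.3 18 -7.2
```

```text
at [ 459.4 -111.    77. ] phi -7.2 F [-0.4  0.3  0.7] g 0.617 t 1.3
[[-0.1, 4.7, 29.5, -0.02], [-0.1, 4.7, 29.5, -0.02]]
```

>>> step_arm --pt "0 9 8 0" --pt "0 1 20 0" --pt "0 0 16 0" --pt "0 0 9 0" --pt "0 0 3 0" --pt "0 0 1 0"

```text
time: 1.9
tool_pos: [0.458, -0.127, 0.0186]
tool_rot: [-0.0, 0.998, -0.064, -0.0]
contact_force: [-0.2, 0.2, 0.7]
gripper_width: 0.618
```

```bash
python3 p.py 458 -120.3 18 -7.2
```

```text
at [ 458.  -127.    18.6] phi -7.3 F [-0.2  0.2  0.7] g 0.618 t 1.9
[[-0.8, -6.6, 0.6, -0.15]]
```

>>> step_arm --pt "-0.5 -6 0 0" --pt "0 0 0 0"

```text
time: 2.1
tool_pos: [0.4589, -0.1217, 0.0196]
tool_rot: [0.0, 0.998, -0.065, 0.001]
contact_force: [0.7, -0.4, 0.2]
gripper_width: 0.616
```

>>> step_arm --pt "0 0 0 0" --pt "0 0 0 0" --pt "0 0 0 0" --pt "0 0 0 0" --pt "0 0 -5 0" --pt "0 0 -20 0" --pt "0 0 -30 0" --pt "0 0 -20 0" --claw 0

```text
time: 2.9
tool_pos: [0.4563, -0.1201, 0.0948]
tool_rot: [-0.001, 0.998, -0.064, -0.003]
contact_force: [0.8, 0.4, -1.5]
gripper_width: 0.389
```

```bash
python3 p.py 696 -88 100 0
```

```text
at [ 456.3 -120.1   94.8] phi -7.4 F [ 0.8  0.4 -1.5] g 0.389 t 2.9
[[38.9, -10.4, -0.9, -1.23], [39.1, -9.6, -0.9, -1.23], [39.3, -8.7, -0.9, -1.23], [39.5, -7.9, -0.9, -1.23], [39.7, -7.1, -0.9, -1.23], [39.8, -6.2, -0.9, -1.23]]
```

>>> step_arm --pt "39 -10 -2 -1.2" --pt "39 -9 -2 -1.2" --pt "39 -9 0 -1.2" --pt "39 -8 0 -1.2" --pt "39 -7 0 -1.2" --pt "26 -3 0 -1.2" --pt "10 0 0 0" --pt "0 0 0 0"

```text
time: 3.7
tool_pos: [0.7007, -0.0905, 0.1043]
tool_rot: [0.001, 1.0, 0.001, 0.002]
contact_force: [-1.4, -0.2, -0.4]
gripper_width: 0.387
```

```bash
python3 p.py 696 -88 20 0
```

```text
at [700.7 -90.5 104.3] phi 0.1 F [-1.4 -0.2 -0.4] g 0.387 t 3.7
[[-2.4, -1.2, 42.1, 0.06], [-2.4, -1.2, 42.1, 0.06]]
```

>>> step_arm --pt "-2 -3 20 0" --pt "-2 -1 30 0" --pt "0 0 20 0" --pt "0 0 12 0" --pt "0 0 5 0" --pt "0 0 1 0"

```text
time: 4.3
tool_pos: [0.6948, -0.0871, 0.0153]
tool_rot: [0.001, 1.0, 0.001, 0.001]
contact_force: [0.5, -0.2, -0.2]
gripper_width: 0.383
```

>>> step_arm --pt "0 0 0 0" --pt "0 0 0 0" --pt "0 0 0 0" --pt "0 0 -5 0" --pt "0 0 -25 0" --pt "0 0 -45 0" --pt "0 0 -30 0" --pt "0 0 0 0" --claw 50

```text
time: 5.1
tool_pos: [0.697, -0.0876, 0.1309]
tool_rot: [0.002, 1.0, 0.001, 0.005]
contact_force: [0.6, 0.3, 1.5]
gripper_width: 0.503
```

```bash
python3 p.py 469 -29 90 -8.7
```

```text
at [697.  -87.6 130.9] phi 0.1 F [0.6 0.3 1.5] g 0.503 t 5.1
[[-45.6, -11.8, 8.2, 1.75], [-45.9, -10.4, 8.2, 1.75], [-46.2, -9.0, 8.2, 1.75], [-46.5, -7.5, 8.2, 1.75], [-46.7, -6.1, 8.2, 1.75]]
```

>>> step_arm --pt "-45 -12 5 1.7" --pt "-46 -10 5 1.7" --pt "-46 -9 10 1.7" --pt "-46 -8 10 1.7" --pt "-30 -5 5 1.7" --pt "-12 -2 2 0" --pt "0 0 0 0" --claw 65

```text
time: 5.8
tool_pos: [0.4674, -0.0262, 0.0847]
tool_rot: [0.002, 0.997, -0.077, 0.005]
contact_force: [0.1, 0.7, -0.4]
gripper_width: 0.651
```

```bash
python3 p.py 469 -29 18 -8.7
```

```text
at [467.4 -26.2  84.7] phi -8.8 F [ 0.1  0.7 -0.4] g 0.651 t 5.8
[[1.0, 1.2, 33.4, -0.06], [1.0, 1.2, 33.4, -0.06]]
```

>>> step_arm --pt "2 2 18 0" --pt "0 0 22 0" --pt "0 0 14 0" --pt "0 0 7 0" --pt "0 0 2 0" --pt "0 0 0 0"

```text
time: 6.4
tool_pos: [0.4749, -0.0304, 0.0215]
tool_rot: [0.002, 0.997, -0.077, 0.009]
contact_force: [-0.3, 0.3, -0.6]
gripper_width: 0.65
```

>>> step_arm --pt "0 0 0 0" --pt "0 0 0 0" --pt "0 0 0 0" --pt "0 0 0 0" --pt "0 0 -5 0" --pt "0 0 -20 0" --pt "0 0 -40 0" --pt "0 0 -20 0" --claw 0

```text
time: 7.2
tool_pos: [0.4718, -0.0296, 0.1083]
tool_rot: [0.002, 0.997, -0.077, 0.006]
contact_force: [0.2, 0.5, -0.6]
gripper_width: 0.404
```

```bash
python3 p.py 696 44 100 0
```

```text
at [471.8 -29.6 108.3] phi -8.8 F [ 0.2  0.5 -0.6] g 0.404 t 7.2
[[42.0, -21.4, 1.7, -1.76], [42.7, -20.1, 1.7, -1.76], [43.3, -18.8, 1.7, -1.76], [43.8, -17.4, 1.7, -1.76], [44.4, -16.1, 1.7, -1.76]]
```

>>> step_arm --pt "42 -21 0 -1.7" --pt "43 -20 0 -1.7" --pt "43 -19 0 -1.7" --pt "44 -17 0 -1.7" --pt "36 -11 0 -1.7" --pt "16 -5 0 0" --pt "2 0 0 0" --pt "0 0 0 0"

```text
time: 8.0
tool_pos: [0.7147, 0.0462, 0.1194]
tool_rot: [0.004, 1.0, 0.0, 0.012]
contact_force: [0.2, 0.1, -0.5]
gripper_width: 0.405
```

```bash
python3 p.py 703 43 18 0
```

```text
at [714.7  46.2 119.4] phi 0.0 F [ 0.2  0.1 -0.5] g 0.405 t 8.0
[[-3.9, 1.1, 33.8, 0.0], [-3.9, 1.1, 33.8, 0.0], [-3.9, 1.1, 33.8, 0.0]]
```

>>> step_arm --pt "-8 3 20 0" --pt "-3 0 32 0" --pt "0 0 26 0" --pt "0 0 14 0" --pt "0 0 5 0" --pt "0 0 2 0" --pt "0 0 0 0"

```text
time: 8.7
tool_pos: [0.7021, 0.04, 0.0212]
tool_rot: [0.004, 1.0, -0.001, 0.013]
contact_force: [0.4, 0.6, -0.9]
gripper_width: 0.411
```

>>> step_arm --pt "0 0 0 0" --pt "0 0 0 0" --pt "0 0 0 0" --pt "0 0 -5 0" --pt "0 0 -25 0" --pt "0 0 -45 0" --pt "0 0 -30 0" --pt "0 0 0 0" --claw 51

```text
time: 9.5
tool_pos: [0.7019, 0.041, 0.1363]
tool_rot: [0.005, 1.0, -0.001, 0.017]
contact_force: [0.6, -0.4, 0.5]
gripper_width: 0.514
```

```bash
python3 - <<'E'
from h import *
im,w=cloud("top"); save("t1",im[130:290,60:420],2.2)
E
python3 p.py 644 238 100 71.2
```

```text
at [701.   41.  134.1] phi -0.1 F [ 0.8 -0.2 -0.5] g 0.51 t 9.55
[[-6.4, -21.9, 3.8, -7.92], [-3.3, -22.5, 3.8, -7.92], [-0.2, -22.8, 3.8, -7.92], [3.0, -22.6, 3.8, -7.92], [6.1, -22.0, 3.8, -7.92], [9.0, -20.9, 3.8, -7.92], [11.8, -19.5, 3.8, -7.92], [14.4, -17.7, 3.8, -7.92]]
[[16.7, -15.5, 3.8, -7.92]]
```

View pics/t1.png

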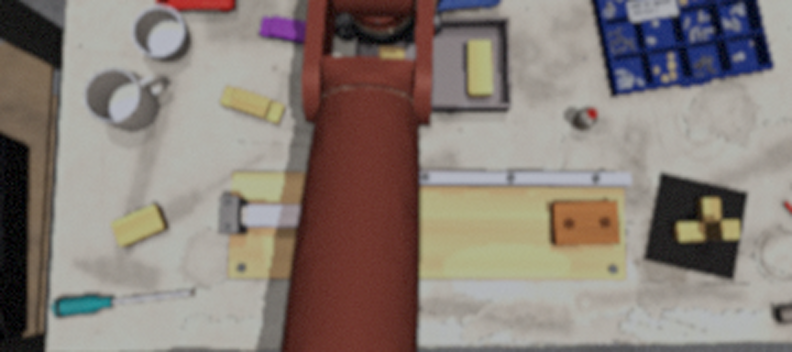

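A lies in the tray (480,68), C (250,103) and D (140,225) unmoved, workpiece (587,222) and stick fine.

>>> step_arm --pt "-6 -22 0 -7.9" --pt "-3 -22 4 -7.9" --pt "0 -23 4 -7.9" --pt "3 -23 4 -7.9" --pt "6 -22 4 -7.9" --pt "9 -21 4 -7.9" --pt "10 -15 4 -7.9" --pt "8 -8 4 -7.9" --claw 62

```text
time: 10.35
tool_pos: [0.6479, 0.2031, 0.0884]
tool_rot: [0.009, 0.841, 0.54, 0.002]
contact_force: [-0.6, 0.0, 0.4]
gripper_width: 0.623
```

```bash
cat >> h.py <<'E'
def offcuts(w,im,name,x0,x1,y0,y1,zlo,zhi,hue=(15,35)):
    hsv=cv2.cvtColor(im,cv2.COLOR_RGB2HSV)
    m=(w[...,0]>x0)&(w[...,0]<x1)&(w[...,1]>y0)&(w[...,1]<y1)&(w[...,2]>zlo)&(w[...,2]<zhi)
    if hue: m&=(hsv[...,0]>=hue[0])&(hsv[...,0]<=hue[1])&(hsv[...,1]>60)
    n,l,s,_=cv2.connectedComponentsWithStats(m.astype(np.uint8))
    for k in range(1,n):
        if s[k,4]<25: continue
        P=w[l==k]; (cx,cy),(a,b),t=cv2.minAreaRect(P[:,:2].astype(np.float32)*1000)
        if a<b: a,b,t=b,a,t+90
        print(name,"c",round(cx,1),round(cy,1),"size",round(a,1),round(b,1),"ang",round((t+90)%180-90,1),"z",round(float(np.median(P[:,2])),4),s[k,4])
E
python3 - <<'E'
from h import *
im,w=cloud("top")
offcuts(w,im,"top CD",.3,.75,.17,.5,.012,.06)
im,w=cloud("side")
offcuts(w,im,"side CD",.3,.75,.17,.5,.012,.06)
E
python3 p.py 644 238 80 71.2
```

```text
top CD c 532.0 180.1 size 24.9 19.1 ang 0.9 z 0.0138 25
top CD c 471.6 386.8 size 64.8 35.9 ang -67.1 z 0.0318 284
side CD c 485.6 360.7 size 35.8 14.1 ang 6.4 z 0.0218 48
side CD c 525.4 244.4 size 45.4 39.7 ang -6.4 z 0.0138 56
side CD c 503.1 193.5 size 52.7 41.6 ang -35.7 z 0.0134 56
side CD c 639.1 219.5 size 47.5 29.8 ang 71.9 z 0.0187 115
at [647.1 203.   87.5] phi 65.1 F [-0.5 -0.5  0.2] g 0.619 t 10.45
[[30.4, -17.6, 7.5, -6.08]]
```

>>> step_arm --pt "19 -12 0 -6" --pt "11 -6 8 0" --pt "0 0 15 0" --pt "0 0 0 0"

```text
time: 10.85
tool_pos: [0.6413, 0.2353, 0.0587]
tool_rot: [0.008, 0.817, 0.577, -0.002]
contact_force: [-0.5, -0.1, -0.3]
gripper_width: 0.622
```

```bash
python3 p.py 644.4 238 8 71.2
```

```text
at [641.3 235.3  58.7] phi 70.5 F [-0.5 -0.1 -0.3] g 0.622 t 10.85
[[1.8, 1.0, 25.4, -0.36], [1.8, 1.0, 25.4, -0.36]]
```

>>> step_arm --pt "3 2 15 -0.5" --pt "0 0 16 0" --pt "0 0 9 0" --pt "0 0 4 0" --pt "0 0 1 0" --pt "0 0 0 0"

```text
time: 11.45
tool_pos: [0.6444, 0.2334, 0.0072]
tool_rot: [0.008, 0.816, 0.578, -0.003]
contact_force: [0.1, 0.7, 1.1]
gripper_width: 0.617
```

```bash
python3 p.py 644.4 238 8 71.2
```

```text
at [644.4 233.4   7.2] phi 70.6 F [0.1 0.7 1.1] g 0.617 t 11.45
[[4.3, -1.5, -0.8, -0.58]]
```

>>> step_arm --pt "3 -1 0 0" --pt "0 0 0 0" --pt "0 0 0 0" --pt "0 0 0 0" --pt "0 0 0 0" --pt "0 0 -6 0" --pt "0 0 -25 0" --pt "0 0 -40 0" --claw 0

```text
time: 12.25
tool_pos: [0.6398, 0.2371, 0.0744]
tool_rot: [0.006, 0.816, 0.578, -0.009]
contact_force: [0.9, 0.5, -1.1]
gripper_width: 0.339
```

```bash
python3 p.py 696 0 100 0
```

```text
at [639.8 237.1  74.4] phi 70.6 F [ 0.9  0.5 -1.1] g 0.339 t 12.25
[[-22.8, 14.6, -2.8, 7.85], [-20.6, 17.6, -2.8, 7.85], [-18.0, 20.2, -2.8, 7.85], [-15.0, 22.5, -2.8, 7.85], [-11.8, 24.4, -2.8, 7.85], [-8.4, 25.7, -2.8, 7.85], [-4.8, 26.7, -2.8, 7.85], [-1.1, 27.1, -2.8, 7.85]]
[[2.6, 27.0, -2.8, 7.85]]
```

>>> step_arm --pt "-23 15 -20 7.85" --pt "-21 18 -6 7.85" --pt "-18 20 0 7.85" --pt "-15 22 0 7.85" --pt "-12 24 0 7.85" --pt "-8 26 0 7.85" --pt "-5 26 0 7.85" --pt "0 16 0 7.85"

```text
time: 13.05
tool_pos: [0.6906, 0.034, 0.1189]
tool_rot: [0.009, 0.999, 0.049, 0.005]
contact_force: [0.6, 0.2, -0.8]
gripper_width: 0.337
```

```bash
python3 p.py 696 0.5 50 0
```

```text
at [690.6  34.  118.9] phi 5.6 F [ 0.6  0.2 -0.8] g 0.337 t 13.05
[[1.0, 16.9, 34.5, 2.79], [1.9, 16.8, 34.5, 2.79]]
```

>>> step_arm --pt "2 22 12 5.6" --pt "1 8 22 0" --pt "0 0 18 0" --pt "0 0 8 0" --pt "0 0 0 0"

```text
time: 13.55
tool_pos: [0.6981, -0.0006, 0.0602]
tool_rot: [0.009, 1.0, -0.005, 0.007]
contact_force: [-0.3, 0.3, -0.8]
gripper_width: 0.339
```

```bash
python3 p.py 696 0.5 43 0
```

```text
at [ 6.981e+02 -6.000e-01  6.020e+01] phi -0.6 F [-0.3  0.3 -0.8] g 0.339 t 13.55
[[-2.1, -1.1, 17.2, -0.58]]
```

>>> step_arm --pt "-1 0 10 0" --pt "0 0 7 0" --pt "0 0 2 0" --pt "0 0 0 0"

```text
time: 13.95
tool_pos: [0.6979, 0.0013, 0.0412]
tool_rot: [0.009, 1.0, -0.004, 0.008]
contact_force: [0.1, -0.4, -1.5]
gripper_width: 0.339
```

>>> step_arm --pt "0 0 0 0" --pt "0 0 0 0" --pt "0 0 0 0" --pt "0 0 -5 0" --pt "0 0 -25 0" --pt "0 0 -45 0" --pt "0 0 -15 0" --pt "0 0 0 0" --claw 46

```text
time: 14.75
tool_pos: [0.6974, 0.0029, 0.1372]
tool_rot: [0.009, 1.0, -0.004, 0.01]
contact_force: [-0.5, 0.6, 0.5]
gripper_width: 0.46
```

```bash
python3 p.py 472.5 388 90 112.8
```

```text
at [697.4   2.9 137.2] phi -0.4 F [-0.5  0.6  0.5] g 0.46 t 14.75
[[-16.3, -27.4, 3.4, -8.09], [-12.2, -29.4, 3.4, -8.09], [-8.0, -30.8, 3.4, -8.09], [-3.6, -31.7, 3.4, -8.09], [0.9, -31.8, 3.4, -8.09], [5.4, -31.4, 3.4, -8.09], [9.7, -30.3, 3.4, -8.09], [13.9, -28.7, 3.4, -8.09]]
[[17.8, -26.4, 3.4, -8.09], [21.3, -23.6, 3.4, -8.09], [24.5, -20.4, 3.4, -8.09], [27.1, -16.8, 3.4, -8.09], [29.2, -12.8, 3.4, -8.09], [30.7, -8.6, 3.4, -8.09]]
```

>>> step_arm --pt "-16 -27 0 -8.1" --pt "-12 -29 0 -8.1" --pt "-8 -31 0 -8.1" --pt "-4 -32 0 -8.1" --pt "1 -32 0 -8.1" --pt "5 -31 0 -8.1" --pt "10 -30 0 -8.1" --pt "14 -29 0 -8.1" --claw 70

```text
time: 15.55
tool_pos: [0.5592, 0.2224, 0.1218]
tool_rot: [0.012, 0.836, 0.549, -0.0]
contact_force: [0.6, -0.0, -0.4]
gripper_width: 0.701
```

```bash
python3 p.py 472.5 388 100 112.8
```

```text
at [559.2 222.4 121.8] phi 66.6 F [ 0.6 -0.  -0.4] g 0.701 t 15.55
[[19.6, -24.2, 3.6, -7.71], [22.6, -21.4, 3.6, -7.71], [25.3, -18.2, 3.6, -7.71], [27.5, -14.6, 3.6, -7.71], [29.2, -10.8, 3.6, -7.71], [30.4, -6.8, 3.6, -7.71]]
```

>>> step_arm --pt "20 -24 -2 -7.7" --pt "23 -21 -2 -7.7" --pt "25 -18 0 -7.7" --pt "26 -14 3 -7.7" --pt "22 -9 3 -7.7" --pt "13 -4 4 -7.7" --pt "0 0 0 0" --pt "0 0 0 0"

```text
time: 16.35
tool_pos: [0.4706, 0.368, 0.0999]
tool_rot: [0.007, 0.538, 0.843, -0.012]
contact_force: [0.6, 0.5, -0.5]
gripper_width: 0.699
```

```bash
python3 - <<'E'
from h import *
im,w=cloud("side")
offcuts(w,im,"side",.38,.56,.31,.47,.012,.06)
im,w=cloud("top")
offcuts(w,im,"top",.38,.56,.31,.47,.012,.06)
offcuts(w,im,"tray",.62,.77,-.14,.1,.01,.06)
E
python3 p.py 472.5 387.5 60 112.8
```

```text
side c 474.1 391.0 size 71.6 37.8 ang -65.9 z 0.0299 201
top c 477.5 376.7 size 42.9 37.5 ang -66.6 z 0.0318 194
tray c 698.7 -3.7 size 85.5 28.8 ang -0.5 z 0.0325 270
tray c 690.6 -89.3 size 78.1 34.4 ang -0.1 z 0.0341 276
tray c 683.7 37.7 size 74.8 34.9 ang -1.0 z 0.0309 274
at [471.  367.6 100.2] phi 114.9 F [ 0.3 -0.5  0.2] g 0.701 t 16.45
[[17.4, 9.7, 40.2, 2.07]]
```

>>> step_arm --pt "10 6 10 2" --pt "5 2 25 0" --pt "0 0 20 0" --pt "0 0 8 0" --pt "0 0 0 0"

```text
time: 16.95
tool_pos: [0.4773, 0.3805, 0.0375]
tool_rot: [0.008, 0.559, 0.829, -0.009]
contact_force: [0.2, -0.0, 0.5]
gripper_width: 0.699
```

```bash
python3 p.py 472.5 387.5 8 112.8
```

```text
at [477.3 380.5  37.5] phi 112.0 F [ 0.2 -0.   0.5] g 0.699 t 16.95
[[8.3, -1.9, 29.5, -0.79]]
```

>>> step_arm --pt "7 -1 4 -0.5" --pt "0 0 12 0" --pt "0 0 7 0" --pt "0 0 3 0" --pt "0 0 0 0"

```text
time: 17.45
tool_pos: [0.4759, 0.3869, 0.0123]
tool_rot: [0.009, 0.556, 0.831, -0.007]
contact_force: [-0.4, -0.0, 0.8]
gripper_width: 0.703
```

```bash
python3 p.py 472.5 387.5 8 112.8
```

```text
at [475.9 386.9  12.3] phi 112.4 F [-0.4 -0.   0.8] g 0.703 t 17.45
[[1.9, -2.9, 4.3, -0.39]]
```

>>> step_arm --pt "1.5 -2 3 0" --pt "0 0 0 0" --pt "0 0 0 0" --pt "0 0 0 0" --pt "0 0 0 0" --pt "0 0 -6 0" --pt "0 0 -30 0" --pt "0 0 -45 0" --claw 0

```text
time: 18.25
tool_pos: [0.4677, 0.3859, 0.0845]
tool_rot: [0.006, 0.556, 0.831, -0.014]
contact_force: [-0.3, 0.6, -1.4]
gripper_width: 0.43
```

```bash
python3 p.py 690 -45.5 115 180
```

```text
at [467.7 385.9  84.5] phi 112.4 F [-0.3  0.6 -1.4] g 0.43 t 18.25
[[-44.0, 3.7, -2.8, -6.15], [-44.1, -1.0, -2.8, -6.15], [-43.8, -5.7, -2.8, -6.15], [-42.9, -10.4, -2.8, -6.15], [-41.5, -14.9, -2.8, -6.15], [-39.7, -19.3, -2.8, -6.15], [-37.4, -23.4, -2.8, -6.15], [-34.7, -27.3, -2.8, -6.15]]
[[-31.6, -30.8, -2.8, -6.15], [-28.1, -34.0, -2.8, -6.15], [-24.3, -36.8, -2.8, -6.15]]
```

>>> step_arm --pt "-40 4 -25 -6.1" --pt "-42 -1 -22 -6.1" --pt "-44 -6 0 -6.1" --pt "-43 -10 0 -6.1" --pt "-42 -15 0 -6.1" --pt "-40 -19 0 -6.1" --pt "-37 -23 0 -6.1" --pt "-35 -27 0 -6.1"

```text
time: 19.05
tool_pos: [0.6414, 0.0785, 0.1573]
tool_rot: [0.009, 0.141, 0.99, -0.009]
contact_force: [0.9, 0.1, -0.7]
gripper_width: 0.435
```

```bash
python3 p.py 690 -45.5 110 180
```

```text
at [641.4  78.5 157.3] phi 163.8 F [ 0.9  0.1 -0.7] g 0.435 t 19.05
[[-27.1, -35.2, 15.8, -5.4], [-23.7, -37.6, 15.8, -5.4], [-20.0, -39.6, 15.8, -5.4]]
```

>>> step_arm --pt "-27 -35 10 -5.4" --pt "-24 -34 15 -5.4" --pt "-12 -18 15 -5.2" --pt "0 -3 8 0" --pt "0 0 0 0"

```text
time: 19.55
tool_pos: [0.6905, -0.0341, 0.1146]
tool_rot: [0.011, -0.0, 1.0, -0.011]
contact_force: [0.4, 0.4, -0.7]
gripper_width: 0.432
```

```bash
python3 p.py 692 -45.5 42 180
```

```text
at [690.5 -34.1 114.6] phi 180.0 F [ 0.4  0.4 -0.7] g 0.432 t 19.55
[[-0.7, -5.7, 36.3, 0.0], [-0.7, -5.7, 36.3, 0.0]]
```

>>> step_arm --pt "0 -8 15 0" --pt "0 -3 22 0" --pt "0 0 18 0" --pt "0 0 9 0" --pt "0 0 3 0" --pt "0 0 0 0"

```text
time: 20.15
tool_pos: [0.6913, -0.0422, 0.0456]
tool_rot: [0.011, -0.001, 1.0, -0.011]
contact_force: [-0.1, -0.7, -0.2]
gripper_width: 0.427
```

```bash
python3 p.py 692 -45.5 42 180
```

```text
at [691.3 -42.2  45.6] phi 180.2 F [-0.1 -0.7 -0.2] g 0.427 t 20.15
[[-0.7, -3.3, 3.6, 0.17]]
```

>>> step_arm --pt "0 -3 3 0" --pt "0 0 0 0" --pt "0 0 0 0"

```text
time: 20.45
tool_pos: [0.6927, -0.0451, 0.0446]
tool_rot: [0.013, -0.002, 1.0, -0.011]
contact_force: [1.1, 0.3, -0.1]
gripper_width: 0.431
```

>>> step_arm --pt "0 0 0 0" --pt "0 0 0 0" --pt "0 0 0 0" --pt "0 0 -5 0" --pt "0 0 -25 0" --pt "0 0 -45 0" --pt "0 0 -15 0" --pt "0 0 0 0" --claw 55

```text
time: 21.25
tool_pos: [0.691, -0.0434, 0.1401]
tool_rot: [0.014, -0.002, 1.0, -0.011]
contact_force: [0.5, -0.2, -0.2]
gripper_width: 0.549
```

```bash
python3 p.py 481.3 132 120 89.1
```

```text
at [691.  -43.4 140.1] phi 180.2 F [ 0.5 -0.2 -0.2] g 0.549 t 21.25
[[19.0, 16.0, 1.8, 8.28], [21.1, 13.1, 1.8, 8.28], [22.8, 9.9, 1.8, 8.28], [24.0, 6.5, 1.8, 8.28], [24.7, 3.0, 1.8, 8.28], [24.8, -0.6, 1.8, 8.28], [24.5, -4.1, 1.8, 8.28], [23.7, -7.6, 1.8, 8.28]]
[[22.3, -11.0, 1.8, 8.28], [20.5, -14.1, 1.8, 8.28], [18.3, -16.9, 1.8, 8.28]]
```

>>> step_arm --pt "19 16 0 8.3" --pt "21 13 0 8.3" --pt "23 10 0 8.3" --pt "24 6 0 8.3" --pt "25 3 0 8.3" --pt "25 -1 0 8.3" --pt "24 -4 0 8.3" --pt "24 -8 0 8.3" --claw 78

```text
time: 22.05
tool_pos: [0.5322, 0.088, 0.1233]
tool_rot: [0.014, 0.564, 0.826, -0.004]
contact_force: [0.1, -0.2, -1.0]
gripper_width: 0.779
```

```bash
python3 p.py 481.3 132 110 89.1
```

```text
at [532.2  88.  123.3] phi 111.4 F [ 0.1 -0.2 -1. ] g 0.779 t 22.05
[[19.8, -10.5, 4.4, 7.42], [18.3, -12.9, 4.4, 7.42], [16.5, -15.2, 4.4, 7.42]]
```

>>> step_arm --pt "16 -8 2 7.4" --pt "16 -12 4 7.4" --pt "10 -10 4 7.4" --pt "2 -4 2 0" --pt "0 0 0 0" --pt "0 0 0 0"

```text
time: 22.65
tool_pos: [0.4807, 0.1258, 0.1014]
tool_rot: [0.011, 0.715, 0.699, -0.005]
contact_force: [-0.5, -0.3, -0.3]
gripper_width: 0.778
```

```bash
python3 p.py 481.3 132 85 89.1; python3 - <<'E'
from h import *
im,w=cloud("side"); save("s2",im[90:270,180:360],3)
im,w=cloud("top"); offcuts(w,im,"tray",.62,.77,-.14,.1,.01,.06)
E
```

```text
at [480.7 125.8 101.4] phi 88.6 F [-0.5 -0.3 -0.3] g 0.778 t 22.65
[[6.2, 0.4, 16.4, -0.48]]
tray c 698.6 -3.7 size 86.2 28.9 ang -0.5 z 0.0325 270
tray c 690.9 -66.8 size 79.2 78.6 ang -89.6 z 0.0348 540
tray c 684.1 37.7 size 75.0 34.9 ang -0.8 z 0.0303 275
```

View pics/s2.png

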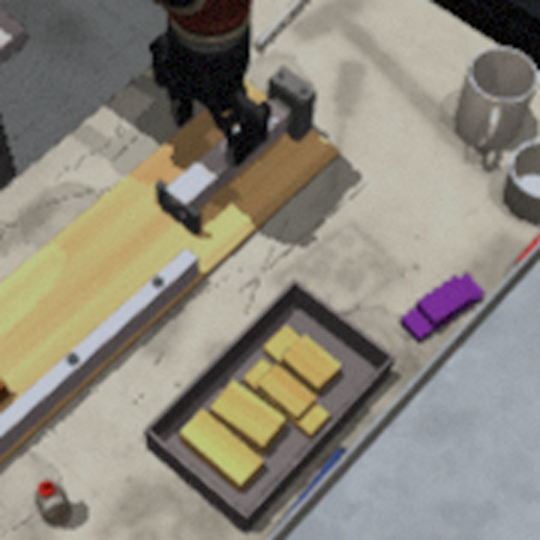

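All four offcuts lie flat in the tray (180–340, 330–490); the gripper straddles the tube at the pin (235,130).

>>> step_arm --pt "5 0 15 -0.4" --pt "0 0 22 0" --pt "0 0 16 0" --pt "0 0 9 0" --pt "0 0 4 0" --pt "0 0 0 0"

```text
time: 23.35
tool_pos: [0.4876, 0.1274, 0.0369]
tool_rot: [0.014, 0.713, 0.701, -0.002]
contact_force: [-0.7, -0.1, 0.6]
gripper_width: 0.78
```

```bash
python3 p.py 481.3 132 31 89.1
```

```text
at [487.6 127.4  36.9] phi 89.0 F [-0.7 -0.1  0.6] g 0.78 t 23.35
[[4.5, -6.4, 5.9, -0.11]]
```

>>> step_arm --pt "4 -6 5 0" --pt "0 0 0 0" --pt "0 0 0 0"

```text
time: 23.65
tool_pos: [0.4828, 0.1318, 0.0332]
tool_rot: [0.015, 0.713, 0.701, -0.001]
contact_force: [0.5, 0.5, -0.0]
gripper_width: 0.777
```

```bash
python3 p.py 481.3 132 31 89.1
```

```text
at [482.8 131.8  33.2] phi 89.0 F [ 0.5  0.5 -0. ] g 0.777 t 23.65
[[0.2, -1.5, 2.2, -0.11]]
```

>>> step_arm --pt "0 -1 2 0" --pt "0 0 0 0" --pt "0 0 0 0" --pt "0 0 0 0" --pt "0 0 0 0" --claw 0

```text
time: 24.15
tool_pos: [0.4807, 0.1321, 0.0321]
tool_rot: [0.014, 0.713, 0.701, -0.002]
contact_force: [2.1, 0.4, 0.7]
gripper_width: 0.342
```

```bash
python3 p.py 481.3 132 31 89.1
```

```text
at [480.7 132.1  32.1] phi 89.0 F [2.1 0.4 0.7] g 0.342 t 24.15
[[-0.1, 0.6, 1.1, -0.1]]
```

>>> step_arm --pt "-4 0 0 0" --pt "-6 0 0 0" --pt "-6 0 0 0" --pt "-6 0 0 0" --pt "-6 0 0 0"

```text
time: 24.65
tool_pos: [0.4803, 0.1072, 0.0321]
tool_rot: [0.01, 0.713, 0.701, 0.001]
contact_force: [1.6, 6.0, -1.6]
gripper_width: 0.343
```

```bash
python3 p.py 480.7 92 32 89.1
```

```text
at [480.3 107.2  32.1] phi 89.1 F [ 1.6  6.  -1.6] g 0.343 t 24.65
[[-15.2, 0.7, 0.1, -0.05]]
```

>>> step_arm --pt "-4 0 0 0" --pt "-4 0 0 0" --pt "-3 0 0 0" --pt "-3 0 0 0" --pt "-2 0 0 0" --pt "-2 0 0 0"

```text
time: 25.25
tool_pos: [0.48, 0.0899, 0.0322]
tool_rot: [0.008, 0.713, 0.701, 0.003]
contact_force: [2.6, 14.3, -2.5]
gripper_width: 0.342
```

```bash
python3 p.py 480.7 92 32 89.1; python3 - <<'E'
from h import *
im,w=cloud("side"); save("s3",im[80:190,240:350],5)
E
```

```text
at [480.   89.9  32.2] phi 89.0 F [ 2.6 14.3 -2.5] g 0.342 t 25.25
[[2.1, 0.6, 0.2, -0.13]]
```

View pics/s3.png

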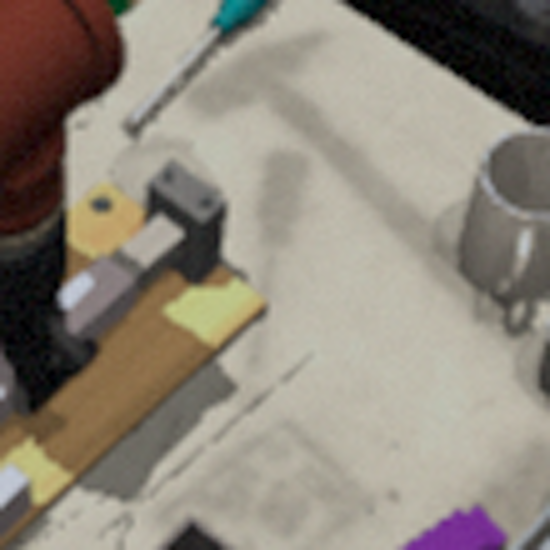

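>>> step_arm --pt "-2 0 0 0" --pt "-2 0 0 0"

```text
time: 25.5
tool_pos: [0.4801, 0.0901, 0.0322]
tool_rot: [0.005, 0.713, 0.701, 0.007]
contact_force: [3.8, 11.7, -1.2]
gripper_width: 0.346
```

>>> step_arm --pt "0 0 0 0" --pt "0 0 0 0" --pt "0 0 0 0" --pt "0 0 -10 0" --pt "0 0 -30 0" --pt "0 0 -45 0" --pt "0 0 -30 0" --pt "0 0 0 0" --claw 70

```text
time: 26.3
tool_pos: [0.478, 0.0884, 0.1534]
tool_rot: [0.007, 0.713, 0.701, 0.007]
contact_force: [0.9, 0.7, -0.7]
gripper_width: 0.699
```

```bash
python3 p.py 455.5 -330 200 0
```

```text
at [478.   88.4 153.4] phi 89.0 F [ 0.9  0.7 -0.7] g 0.699 t 26.3
[[-38.1, -1.4, -4.2, 8.09], [-37.9, 4.0, -4.2, 8.09], [-36.9, 9.3, -4.2, 8.09], [-35.3, 14.4, -4.2, 8.09], [-32.9, 19.2, -4.2, 8.09], [-29.9, 23.7, -4.2, 8.09], [-26.2, 27.6, -4.2, 8.09], [-22.1, 31.0, -4.2, 8.09]]
[[-17.5, 33.8, -4.2, 8.09], [-12.6, 36.0, -4.2, 8.09], [-7.4, 37.4, -4.2, 8.09]]
```

>>> step_arm --pt "-38 -1 -4 8.1" --pt "-38 4 -4 8.1" --pt "-37 9 -4 8.1" --pt "-35 14 -4 8.1" --pt "-33 19 -4 8.1" --pt "-30 24 -4 8.1" --pt "-26 28 -4 8.1" --pt "-22 31 -4 8.1"

```text
time: 27.1
tool_pos: [0.4543, -0.2232, 0.1867]
tool_rot: [0.002, 0.981, 0.191, 0.012]
contact_force: [-0.4, -0.8, -0.1]
gripper_width: 0.701
```

```bash
python3 p.py 455.5 -410 200 0; python3 - <<'E'
from h import *
im,w=cloud("top"); save("t4",im[200:270,150:300],4)
offcuts(w,im,"tube",.44,.52,-.01,.265,.055,.076,None)
offcuts(w,im,"wp",.40,.52,-.3,-.15,.034,.06,None)
E
```

```text
at [ 454.3 -223.2  186.7] phi 22.0 F [-0.4 -0.8 -0.1] g 0.701 t 27.1
[[-17.2, 43.4, -3.3, 5.51], [-13.0, 44.9, -3.3, 5.51], [-8.6, 45.9, -3.3, 5.51], [-4.2, 46.5, -3.3, 5.51]]
tube c 482.5 135.1 size 209.8 56.6 ang 88.5 z 0.0646 730
wp c 468.6 -222.0 size 73.6 57.6 ang 89.3 z 0.0441 344
```

View pics/t4.png

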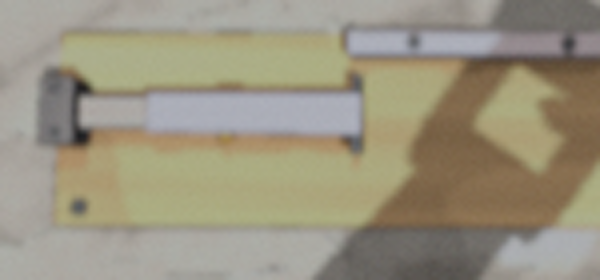

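Tube is out (inner tube visible at 80–146), brass pin visible at (227,138), about 100 mm behind the face (361,110). Locked at the second hole. Now the stick.

>>> step_arm --pt "-17 43 -3 5.6" --pt "-13 44 -3 5.6" --pt "-8 40 0 5.6" --pt "-3 22 10 5.6" --pt "0 6 10 0.5" --pt "0 0 0 0" --pt "0 0 0 0"

```text
time: 27.85
tool_pos: [0.4484, -0.3924, 0.1707]
tool_rot: [0.001, 1.0, -0.019, 0.011]
contact_force: [-0.1, 1.2, 0.4]
gripper_width: 0.7
```

```bash
python3 p.py 455.8 -410 53 -0.9
```

```text
at [ 448.4 -392.4  170.7] phi -2.1 F [-0.1  1.2  0.4] g 0.7 t 27.85
[[2.7, 5.8, 39.2, -0.41], [2.6, 5.8, 39.2, -0.41], [2.6, 5.8, 39.2, -0.41]]
```

>>> step_arm --pt "4 12 5 -1.2" --pt "2 4 12 0" --pt "0 0 15 0" --pt "0 0 3 0" --pt "0 0 0 0" --pt "0 0 0 0"

```text
time: 28.45
tool_pos: [0.456, -0.4021, 0.133]
tool_rot: [-0.0, 1.0, -0.003, 0.011]
contact_force: [-0.3, -0.1, -0.0]
gripper_width: 0.703
```

```bash
python3 p.py 455.8 -410 53 -0.9; python3 - <<'E'
from h import *
im,w=cloud("side")
offcuts(w,im,"post side",.42,.50,-.44,-.35,.06,.11,None)
offcuts(w,im,"foot side",.42,.52,-.44,-.33,.02,.11,None)
E
```

```text
at [ 456.  -402.1  133. ] phi -0.3 F [-0.3 -0.1 -0. ] g 0.703 t 28.45
[[-0.1, 3.9, 40.0, 0.28], [-0.1, 3.9, 40.0, 0.28]]
post side c 457.5 -408.1 size 25.6 23.3 ang 1.2 z 0.0935 138
foot side c 472.8 -388.8 size 62.0 60.0 ang -87.8 z 0.0328 433
```

>>> step_arm --pt "0 6 10 0.4" --pt "0 1 20 0" --pt "0 0 20 0" --pt "0 0 12 0" --pt "0 0 6 0" --pt "0 0 0 0" --pt "0 0 0 0"

```text
time: 29.2
tool_pos: [0.4588, -0.4128, 0.0646]
tool_rot: [0.002, 1.0, -0.008, 0.013]
contact_force: [0.0, 0.1, 0.1]
gripper_width: 0.704
```

```bash
python3 p.py 456.3 -409.3 53 -0.9
```

```text
at [ 458.8 -412.8   64.6] phi -0.9 F [0.  0.1 0.1] g 0.704 t 29.2
[[-2.6, -3.5, 11.6, 0.03]]
```

>>> step_arm --pt "-2 -3 6 0" --pt "0 0 4 0" --pt "0 0 0 0" --pt "0 0 0 0"

```text
time: 29.6
tool_pos: [0.4581, -0.4107, 0.0562]
tool_rot: [0.004, 1.0, -0.008, 0.014]
contact_force: [0.5, -0.9, 0.2]
gripper_width: 0.7
```

```bash
python3 p.py 456.3 -409.3 53 -0.9
```

```text
at [ 458.1 -410.7   56.2] phi -0.9 F [ 0.5 -0.9  0.2] g 0.7 t 29.6
[[-1.8, -1.4, 3.2, 0.04]]
```

>>> step_arm --pt "0 0 0 0" --pt "0 0 0 0" --pt "0 0 0 0" --pt "0 0 0 0" --pt "0 0 -10 0" --pt "0 0 -20 0" --pt "0 0 -15 0" --pt "0 0 0 0" --claw 0

```text
time: 30.4
tool_pos: [0.4559, -0.4095, 0.1025]
tool_rot: [0.003, 1.0, -0.007, 0.013]
contact_force: [0.2, -0.5, -1.3]
gripper_width: 0.271
```

```bash
python3 p.py 420 -300 90 -0.9; python3 - <<'E'
from h import *
im,w=cloud("side"); save("s5",im[200:310,60:200],4)
offcuts(w,im,"foot side",.40,.54,-.47,-.33,.03,.075,None)
im,w=cloud("top")
offcuts(w,im,"wp",.40,.52,-.3,-.15,.034,.06,None)
E
```

```text
at [ 455.9 -409.5  102.5] phi -0.9 F [ 0.2 -0.5 -1.3] g 0.271 t 30.4
[[-12.5, -36.3, 4.2, 0.01], [-12.5, -36.3, 4.2, 0.01], [-12.5, -36.3, 4.2, 0.01]]
foot side c 464.4 -383.7 size 46.9 21.1 ang -67.5 z 0.0642 69
foot side c 499.3 -409.3 size 22.7 2.8 ang 86.7 z 0.0617 35
wp c 468.5 -230.8 size 91.1 57.7 ang 89.4 z 0.0446 595
```

View pics/s5.png

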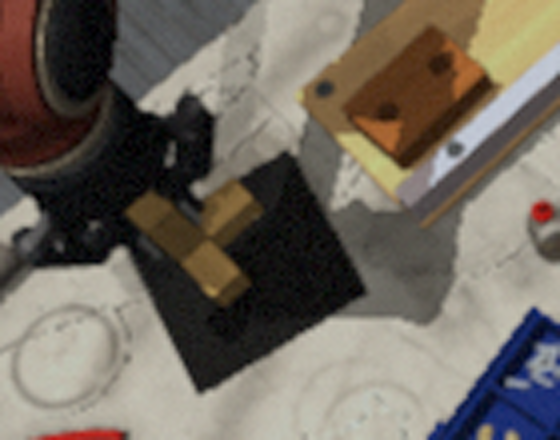

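```bash
python3 - <<'E'
from h import *
for n,P in dict(tcp=(.4559,-.4095,.1025),foot=(.4559,-.4095,.0785),top=(.4559,-.4095,.1425),armx=(.5019,-.4095,.0785),army=(.4559,-.3595,.0785)).items():
    print(n,((proj("side",P)-[60,200])*4).round())
E
```

```text
tcp [171. 229.]
foot [183. 240.]
top [148. 209.]
armx [227. 286.]
army [243. 188.]
```

>>> step_arm --pt "-14 -34 0 0" --pt "-12 -36 2 0" --pt "-8 -26 6 0" --pt "-2 -8 3 0" --pt "0 0 0 0" --pt "0 0 0 0"

```text
time: 31.1
tool_pos: [0.4177, -0.3, 0.0823]
tool_rot: [-0.001, 1.0, -0.008, 0.009]
contact_force: [0.5, 0.3, -2.0]
gripper_width: 0.273
```

```bash
python3 p.py 420.5 -298.4 66 -0.9
```

```text
at [ 417.7 -300.    82.3] phi -0.9 F [ 0.5  0.3 -2. ] g 0.273 t 31.1
[[2.8, -1.7, 16.3, -0.04]]
```

>>> step_arm --pt "2 0 8 0" --pt "0 0 6 0" --pt "0 0 1 0" --pt "0 0 0 0" --pt "0 0 0 0"

```text
time: 31.6
tool_pos: [0.4214, -0.3037, 0.0665]
tool_rot: [0.0, 1.0, -0.009, 0.01]
contact_force: [0.1, 0.2, -2.6]
gripper_width: 0.274
```

```bash
python3 p.py 420.5 -298.4 66 -0.9; python3 - <<'E'
from h import *
im,w=cloud("side"); save("s6",im[170:280,110:250],4)
E
```

```text
at [ 421.4 -303.7   66.5] phi -1.1 F [ 0.1  0.2 -2.6] g 0.274 t 31.6
[[-1.0, -5.3, 0.5, -0.17]]
```

View pics/s6.png

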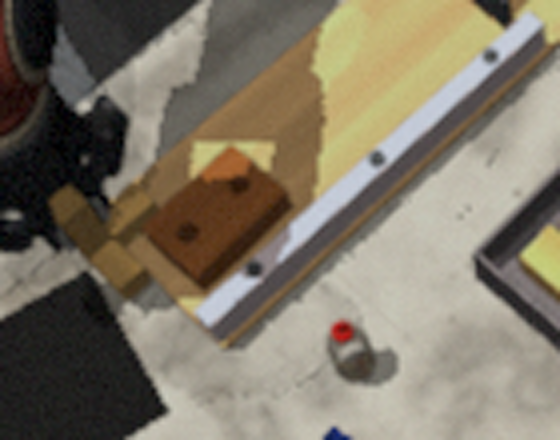

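>>> step_arm --pt "1 -6 0 0.2" --pt "2 -6 0 0" --pt "2 -5 0 0" --pt "2 -5 0 0" --pt "3 -5 0 0" --pt "3 -5 0 0" --pt "3 -5 0 0" --pt "0 0 0 0"

```text
time: 32.45
tool_pos: [0.4398, -0.2644, 0.0678]
tool_rot: [0.002, 1.0, -0.011, 0.01]
contact_force: [0.4, -0.1, -1.7]
gripper_width: 0.275
```

```bash
cat > m.py <<'E'
from h import *
import subprocess,sys
O=np.array([478.7,-33.3]); X=np.array([.9999,-.0157]); Y=np.array([.0157,.9999])
from p import pose
p,f,s=pose(); d=p[:2]-O; print("tcp jig",(d@X).round(1),(d@Y).round(1),"z",p[2].round(1),"phi",round(f,1),"F",np.round(s["contact_force"],1),"g",round(s["gripper_width"],3),"q",np.round(s["tool_rot"],3),s["time"])
for n in ("top","side"):
    im,w=cloud(n); hsv=cv2.cvtColor(im,cv2.COLOR_RGB2HSV)
    m=(hsv[...,0]<15)&(hsv[...,1]>110)&(w[...,0]>.38)&(w[...,0]<.525)&(w[...,1]<.09)&(w[...,1]>-.31)&(w[...,2]>.035)&(w[...,2]<.055)
    N,l,st,_=cv2.connectedComponentsWithStats(m.astype(np.uint8))
    if N<2: print(n,"no wp");continue
    k=1+np.argmax(st[1:,4]); P=w[l==k][:,:2]*1000-O; P=np.stack([P@X,P@Y],1)
    (cx,cy),(a,b),t=cv2.minAreaRect(P.astype(np.float32))
    if a<b: a,b,t=b,a,t+90
    print(n,"wp jig c",round(cx,1),round(cy,1),"size",round(a,1),round(b,1),"ang",round(t%180,1),"ymax",np.percentile(P[:,1],99).round(1),"xmax",np.percentile(P[:,0],98).round(1),len(P))
E
python3 m.py
```

```text
tcp jig -35.3 -231.7 z 67.8 phi -1.2 F [ 0.4 -0.1 -1.7] g 0.275 q [ 0.002  1.    -0.011  0.01 ] 32.45
top wp jig c 4.9 -175.3 size 89.1 57.7 ang 90.3 ymax -131.1 xmax 33.5 556
side wp jig c 5.6 -174.5 size 87.3 64.5 ang 90.0 ymax -131.8 xmax 36.4 572
```

>>> step_arm --pt "2 -4 0 0" --pt "3 -5 0 0" --pt "3 -6 0 0" --pt "2 -6 0 0" --pt "1 -6 0 0" --pt "1 -6 0 0" --pt "0 -5 0 0" --pt "0 -3 0 0"

```text
time: 33.35
tool_pos: [0.4514, -0.2243, 0.0681]
tool_rot: [0.005, 1.0, -0.011, 0.007]
contact_force: [-0.5, -4.0, -2.0]
gripper_width: 0.28
```

```bash
python3 m.py
```

```text
tcp jig -24.3 -191.4 z 68.1 phi -1.3 F [-0.5 -4.  -2. ] g 0.28 q [ 0.005  1.    -0.011  0.007] 33.35
top wp jig c 12.4 -136.8 size 91.2 55.1 ang 90.2 ymax -91.5 xmax 39.5 527
side wp jig c 12.0 -133.5 size 89.1 56.8 ang 88.6 ymax -91.7 xmax 38.1 480
```

>>> step_arm --pt "1.5 -3 0 0" --pt "1.5 -3 0 0" --pt "1.5 -3 0 0" --pt "1.5 -3 0 0"

```text
time: 33.85
tool_pos: [0.4522, -0.2188, 0.0687]
tool_rot: [0.013, 1.0, -0.01, -0.001]
contact_force: [-7.7, -8.5, -0.0]
gripper_width: 0.273
```

```bash
python3 m.py
```

```text
tcp jig -23.6 -185.9 z 68.7 phi -1.1 F [-7.7 -8.5 -0. ] g 0.273 q [ 0.013  1.    -0.01  -0.001] 33.85
top wp jig c 12.2 -130.8 size 86.8 54.7 ang 90.4 ymax -87.7 xmax 39.4 496
side wp jig c 11.7 -129.4 size 89.1 56.0 ang 90.2 ymax -86.6 xmax 38.2 477
```

>>> step_arm --pt "0.5 -8 0 0" --pt "0.5 -8 0 0" --pt "0.5 -8 0 0" --pt "0.5 -8 0 0" --pt "0.5 -8 0 0" --pt "0.5 -8 0 0"

```text
time: 34.55
tool_pos: [0.453, -0.1773, 0.0691]
tool_rot: [0.021, 1.0, -0.01, -0.005]
contact_force: [-5.2, -7.0, 0.2]
gripper_width: 0.273
```

```bash
python3 m.py
```

```text
tcp jig -23.4 -144.3 z 69.1 phi -1.2 F [-5.2 -7.   0.2] g 0.273 q [ 0.021  1.    -0.01  -0.005] 34.55
top wp jig c 12.1 -81.9 size 73.6 54.9 ang 89.8 ymax -45.3 xmax 39.3 387
side wp jig c 12.7 -87.1 size 89.3 55.7 ang 88.5 ymax -44.7 xmax 38.6 458
```

>>> step_arm --pt "0.3 -14 0 0" --pt "0.3 -14 0 0" --pt "0.3 -14 0 0" --pt "0.3 -14 0 0" --pt "0.3 -12 0 0" --pt "0 0 0 0"

```text
time: 35.25
tool_pos: [0.4542, -0.114, 0.0693]
tool_rot: [0.029, 0.999, -0.01, -0.009]
contact_force: [-0.2, 0.1, -1.8]
gripper_width: 0.272
```

```bash
python3 m.py
```

```text
tcp jig -23.3 -81.0 z 69.3 phi -1.2 F [-0.2  0.1 -1.8] g 0.272 q [ 0.029  0.999 -0.01  -0.009] 35.25
top wp jig c 13.2 -4.1 size 51.8 39.5 ang 0.1 ymax 15.6 xmax 38.9 206
side wp jig c 11.6 -25.2 size 87.7 55.5 ang 89.2 ymax 17.5 xmax 38.2 428
```

>>> step_arm --pt "0.4 -14 0 0" --pt "0.3 -14 0 0" --pt "0.3 -12 0 0" --pt "0 0 0 0"

```text
time: 35.75
tool_pos: [0.4548, -0.0821, 0.0694]
tool_rot: [0.038, 0.999, -0.011, -0.012]
contact_force: [-0.9, -0.1, -2.4]
gripper_width: 0.274
```

```bash
python3 m.py
```

```text
tcp jig -23.1 -49.2 z 69.4 phi -1.3 F [-0.9 -0.1 -2.4] g 0.274 q [ 0.038  0.999 -0.011 -0.012] 35.75
top wp jig c 12.9 39.7 size 51.5 18.3 ang 0.3 ymax 49.0 xmax 38.5 90
side wp jig c 12.2 6.4 size 89.7 54.4 ang 89.2 ymax 49.2 xmax 38.4 428
```

>>> step_arm --pt "0.5 -10 0 0" --pt "0.5 -10 0 0" --pt "0.5 -6 0 0"

```text
time: 36.15
tool_pos: [0.4554, -0.065, 0.0696]
tool_rot: [0.048, 0.999, -0.011, -0.015]
contact_force: [-5.5, -9.8, 2.2]
gripper_width: 0.271
```

```bash
python3 m.py
```

```text
tcp jig -22.8 -32.1 z 69.6 phi -1.3 F [-5.5 -9.8  2.2] g 0.271 q [ 0.048  0.999 -0.011 -0.015] 36.15
top wp jig c 38.4 62.6 size 3.0 0.0 ang 97.1 ymax 64.1 xmax 38.6 2
side wp jig c 9.8 23.3 size 92.6 59.2 ang 91.5 ymax 68.1 xmax 38.3 427
```

>>> step_arm --pt "0.8 -4 0 0" --pt "0.8 -4 0 0"

```text
time: 36.45
tool_pos: [0.4557, -0.0626, 0.0698]
tool_rot: [0.055, 0.998, -0.011, -0.018]
contact_force: [-5.6, -13.3, 2.8]
gripper_width: 0.273
```

```bash
python3 m.py; python3 - <<'E'
from h import *
im,w=cloud("side"); save("s7",im[110:220,200:340],4)
E
```

```text
tcp jig -22.6 -29.7 z 69.8 phi -1.3 F [ -5.6 -13.3   2.8] g 0.273 q [ 0.055  0.998 -0.011 -0.018] 36.45
top no wp
side wp jig c 12.3 27.0 size 96.2 56.5 ang 91.2 ymax 69.8 xmax 38.6 434
```

View pics/s7.png

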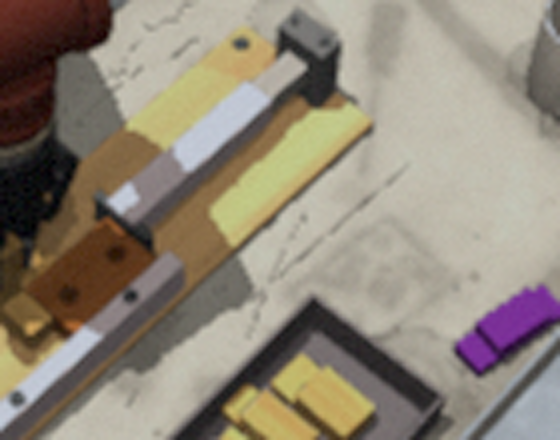

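>>> step_arm --pt "0 0 0 0" --pt "-3 1 0 0" --pt "-6 4 0 0" --pt "-6 8 0 0" --pt "-3 10 0 0" --pt "0 0 0 0"

```text
time: 37.2
tool_pos: [0.4362, -0.0866, 0.0726]
tool_rot: [0.053, 0.998, -0.012, -0.017]
contact_force: [0.5, 0.1, -2.0]
gripper_width: 0.272
```

```bash
cat > p.py <<'E'
import sys
from h import *
from scipy.spatial.transform import Rotation as Ro
def pose():
    s=state(); w,x,y,z=s["tool_rot"]; p=np.array(s["tool_pos"])*1000
    return p,np.degrees(2*np.arctan2(y,x)),s
if __name__=="__main__":
    a=[float(v) for v in sys.argv[1:]]; p,f,s=pose(); w,x,y,z=s["tool_rot"]
    R=Ro.from_quat([x,y,z,w]).as_matrix()
    print("at",p.round(1),"phi",round(f,1),"toolz",R[:,2].round(3),"F",np.round(s["contact_force"],1),"g",round(s["gripper_width"],3),"t",s["time"])
    print("total shift tool axes",(R.T@(np.array(a[:3])-p)).round(1),"turn",round(f-a[3],2))
E
python3 m.py; python3 p.py 456 -404 90 -0.9
```

```text
tcp jig -41.7 -54.0 z 72.6 phi -1.4 F [ 0.5  0.1 -2. ] g 0.272 q [ 0.053  0.998 -0.012 -0.017] 37.2
top wp jig c 13.0 41.4 size 51.7 45.6 ang 0.1 ymax 64.1 xmax 38.7 193
side wp jig c 11.8 25.3 size 92.8 57.5 ang 91.8 ymax 70.0 xmax 38.5 430
at [436.4 -85.9  72.4] phi -1.3 toolz [-0.036 -0.106 -0.994] F [ 0.7 -1.2 -1.7] g 0.274 t 37.3
total shift tool axes [ 27.  317.6  15.5] turn -0.44
```

>>> step_arm --pt "-3 20 -8 0" --pt "0 35 -8 0" --pt "0 40 0 0" --pt "0 40 0 0" --pt "0 30 0 0" --pt "0 10 0 0" --pt "0 0 0 0"

```text
time: 38.0
tool_pos: [0.4313, -0.263, 0.108]
tool_rot: [0.053, 0.998, -0.01, -0.016]
contact_force: [-0.2, 0.4, -1.8]
gripper_width: 0.273
```

```bash
python3 m.py; python3 p.py 456 -404 100 -0.9; python3 - <<'E'
from h import *
im,w=cloud("top"); save("t8",im[195:265,180:380],4)
E
```

```text
tcp jig -43.8 -230.4 z 108.0 phi -1.1 F [-0.2  0.4 -1.8] g 0.273 q [ 0.053  0.998 -0.01  -0.016] 38.0
top wp jig c 13.0 21.5 size 85.2 51.7 ang 90.3 ymax 64.0 xmax 38.7 512
side wp jig c 12.8 25.2 size 93.0 55.1 ang 91.6 ymax 70.3 xmax 38.6 451
at [ 431.1 -261.4  107.5] phi -1.0 toolz [-0.034 -0.104 -0.994] F [-0.6  0.  -2.2] g 0.275 t 38.1
total shift tool axes [ 27.9 140.6  21.4] turn -0.13
```

View pics/t8.png

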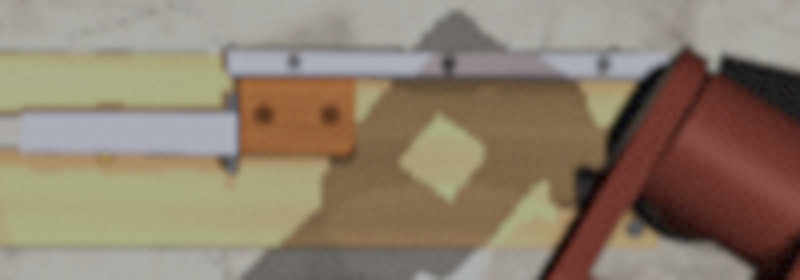

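Workpiece (297,115) sits flush against fence and stop plate (232), pin still visible (105,160). Now return the stick.

```bash
python3 - <<'E'
from h import *
z=np.load("top0.npz"); im,w=z["im"],z["w"]
m=(im.max(-1)<45)&(w[...,0]>.36)&(w[...,0]<.57)&(w[...,1]<-.3)&(w[...,1]>-.5)&(w[...,2]<.015)
m=cv2.morphologyEx(m.astype(np.uint8),cv2.MORPH_OPEN,np.ones((5,5)))
print(cv2.minAreaRect(w[m>0][:,:2].astype(np.float32)*1000),m.sum())
E
python3 p.py 456 -402 90 -0.9
```

```text
((461.18035888671875, -397.540283203125), (124.69405364990234, 122.46339416503906), 76.81446838378906) 982
at [ 431.1 -260.9  107.3] phi -1.0 toolz [-0.034 -0.104 -0.994] F [ 0.5  0.1 -2.5] g 0.276 t 38.15
total shift tool axes [ 28.1 138.1  31. ] turn -0.08
```

>>> step_arm --pt "7 35 0 0" --pt "8 38 5 0" --pt "8 30 5 0" --pt "4 18 5 0" --pt "0 4 0 0" --pt "0 0 0 0" --pt "0 0 0 0"

```text
time: 38.85
tool_pos: [0.4584, -0.3787, 0.1003]
tool_rot: [0.048, 0.999, -0.002, -0.018]
contact_force: [0.5, -0.0, -3.0]
gripper_width: 0.273
```

```bash
python3 p.py 453 -402 66 -0.9
```

```text
at [ 458.4 -378.7  100.3] phi -0.2 toolz [-0.036 -0.096 -0.995] F [ 0.5 -0.  -3. ] g 0.273 t 38.85
total shift tool axes [-4.1 19.9 36.6] turn 0.73
```

>>> step_arm --pt "-2 10 8 0.5" --pt "-2 8 10 0" --pt "0 1 10 0" --pt "0 0 5 0" --pt "0 0 0 0" --pt "0 0 0 0"

```text
time: 39.45
tool_pos: [0.4519, -0.399, 0.0655]
tool_rot: [0.047, 0.999, -0.005, -0.019]
contact_force: [-1.1, 0.7, -2.3]
gripper_width: 0.274
```

```bash
python3 p.py 453 -402 62 -0.9
```

```text
at [ 451.9 -399.    65.5] phi -0.6 toolz [-0.038 -0.094 -0.995] F [-1.1  0.7 -2.3] g 0.274 t 39.45
total shift tool axes [1.2 2.6 3.7] turn 0.33
```

Lower gently until contact, watching force.

>>> step_arm --pt "0 1 3 0" --pt "0 0 3 0" --pt "0 0 2 0"

```text
time: 39.75
tool_pos: [0.4525, -0.4013, 0.0603]
tool_rot: [0.047, 0.999, -0.005, -0.018]
contact_force: [-3.8, 4.8, 12.7]
gripper_width: 0.27
```

>>> step_arm --pt "0 0 2 0" --pt "0 0 2 0"

```text
time: 39.95
tool_pos: [0.4526, -0.4014, 0.0603]
tool_rot: [0.046, 0.999, -0.005, -0.019]
contact_force: [-3.3, 3.7, 7.7]
gripper_width: 0.272
```

>>> step_arm --pt "0 0 0 0" --pt "0 0 0 0" --pt "0 0 0 0" --pt "0 0 0 0" --claw 75

```text
time: 40.35
tool_pos: [0.4542, -0.403, 0.0628]
tool_rot: [0.048, 0.999, -0.004, -0.017]
contact_force: [-0.0, 0.3, -0.5]
gripper_width: 0.753
```

```bash
python3 - <<'E'
from h import *
im,w=cloud("side"); save("s9",im[200:310,60:200],4)
E
python3 p.py 452 -392 180 0
```

```text
at [ 454.3 -402.9   62.8] phi -0.5 toolz [-0.035 -0.096 -0.995] F [0.2 0.7 1.5] g 0.75 t 40.4
total shift tool axes [  -6.4    0.4 -117.6] turn -0.51
```

View pics/s9.png

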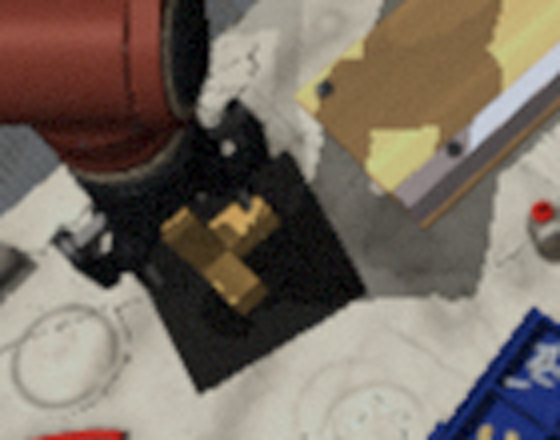

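Stick stands on the mat, released. Retract.

>>> step_arm --pt "0 0 -10 0" --pt "0 2 -20 0" --pt "0 2 -30 0" --pt "0 0 -40 0" --pt "0 0 -40 0" --pt "-30 0 -20 0" --pt "-40 20 0 0" --pt "-20 10 0 0"

```text
time: 41.2
tool_pos: [0.3696, -0.419, 0.239]
tool_rot: [0.049, 0.999, -0.001, -0.017]
contact_force: [0.3, -0.1, 0.5]
gripper_width: 0.753
```

>>> step_arm --pt "-30 20 0 0" --pt "-30 30 0 0" --pt "-10 20 0 0" --pt "0 0 0 0" --pt "0 0 0 0" --pt "0 0 0 0" --pt "0 0 0 0" --pt "0 0 0 0"

```text
time: 42.0
tool_pos: [0.2969, -0.4892, 0.2547]
tool_rot: [0.052, 0.999, -0.001, -0.015]
contact_force: [0.4, 0.4, 0.3]
gripper_width: 0.751
```

```bash
python3 m.py; python3 - <<'E'
from h import *
im,w=cloud("top"); save("t10",im)
offcuts(w,im,"post",.41,.52,-.46,-.33,.075,.12,None)
offcuts(w,im,"foot",.41,.52,-.46,-.33,.018,.045,None)
offcuts(w,im,"tray",.62,.77,-.14,.1,.01,.06)
offcuts(w,im,"tube",.44,.52,-.01,.265,.055,.076,None)
offcuts(w,im,"oiler",.57,.65,-.28,-.2,.02,.12,None)
offcuts(w,im,"mug",.59,.71,.34,.46,.02,.12,None)
im,w=cloud("side"); offcuts(w,im,"side foot",.41,.52,-.46,-.33,.018,.11,None)
offcuts(w,im,"side post",.41,.52,-.46,-.33,.075,.12,None)
E
```

```text
tcp jig -174.6 -458.7 z 254.7 phi -0.2 F [0.4 0.4 0.3] g 0.751 q [ 0.052  0.999 -0.001 -0.015] 42.0
top wp jig c 13.0 21.5 size 85.2 51.8 ang 90.1 ymax 64.0 xmax 38.8 506
side wp jig c 12.6 25.5 size 94.2 55.5 ang 92.9 ymax 70.4 xmax 38.4 454
post c 445.5 -407.2 size 27.1 23.5 ang 87.5 z 0.0946 94
foot c 458.8 -392.6 size 82.4 41.9 ang -47.8 z 0.0322 223
tray c 691.5 -65.4 size 81.7 78.7 ang 89.6 z 0.0349 548
tray c 684.2 37.7 size 75.5 35.0 ang -0.8 z 0.0304 281
tray c 676.4 -3.5 size 91.1 28.5 ang -0.7 z 0.0331 236
tube c 479.2 137.9 size 204.2 56.5 ang -89.6 z 0.0646 713
oiler c 614.1 -234.6 size 25.0 24.6 ang -1.2 z 0.0655 93
mug c 705.9 360.7 size 30.2 5.3 ang -83.5 z 0.0555 27
mug c 643.1 401.1 size 93.4 75.6 ang 84.3 z 0.0656 579
side foot c 464.9 -387.3 size 61.2 60.7 ang 88.1 z 0.0327 441
side post c 447.9 -405.4 size 26.9 23.5 ang -6.8 z 0.0942 110
```

View pics/t10.png

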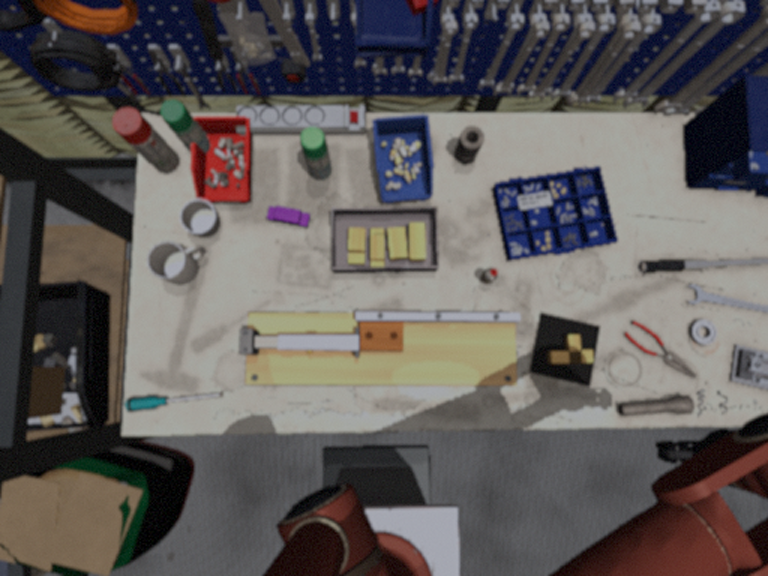

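All looks in place, but the tube length reading (204 vs 210 mm after the pull) needs a closer check against the first picture.

```bash
python3 - <<'E'
from h import *
z=np.load("top0.npz")["im"]; A=z[200:270,150:300].astype(np.float32)
t4=cv2.resize(cv2.imread("pics/t4.png")[...,::-1],(150,70),interpolation=cv2.INTER_AREA).astype(np.float32)
t8=cv2.resize(cv2.imread("pics/t8.png")[...,::-1],(200,70),interpolation=cv2.INTER_AREA).astype(np.float32)
acc=sum(grab_frame("top")[0].astype(np.float32) for _ in range(6))/6
cv2.imwrite("pics/now.png",cv2.resize(acc[195:270,140:300][...,::-1].astype(np.uint8),None,fx=5,fy=5,interpolation=cv2.INTER_CUBIC))
for n,I,u0,v0 in(("t0",A,150,200),("t4",t4,150,200),("t8",t8,180,195),("now",acc[195:270,150:300],150,195)):
    b=I[222-v0:233-v0].mean((0,2)); 
    print(n,u0,(b[max(0,155-u0):]).astype(int).tolist()[:100])
E
python3 - <<'E'
import sys; sys.path.insert(0,".")
from h import *
for y in (105,65): print(y,proj("top",(.4787+.0157*y/1000,-.0333+y/1000,.058)),proj("top",(.4787+.0157*(y+168)/1000,-.0333+(y+168)/1000,.065)))
E
```

```text
t0 150 [162, 163, 164, 157, 136, 118, 113, 111, 109, 112, 116, 118, 106, 74, 81, 117, 136, 149, 158, 162, 162, 162, 162, 162, 161, 162, 162, 162, 162, 162, 162, 162, 162, 162, 162, 161, 161, 162, 161, 162, 162, 162, 162, 162, 162, 162, 162, 162, 162, 162, 161, 161, 161, 161, 161, 161, 162, 163, 163, 162, 162, 162, 162, 162, 162, 162, 163, 162, 162, 161, 149, 118, 119, 142, 150, 149, 149, 149, 149, 149, 149, 149, 149, 149, 149, 148, 149, 149, 148, 148, 148, 149, 148, 148, 148, 148, 148, 142, 121, 113]
t4 150 [168, 169, 169, 162, 142, 124, 118, 115, 114, 117, 121, 123, 109, 80, 87, 120, 136, 140, 147, 151, 153, 153, 153, 153, 153, 153, 153, 153, 153, 154, 152, 154, 162, 167, 168, 167, 167, 168, 167, 167, 167, 167, 167, 168, 167, 168, 168, 168, 167, 167, 166, 167, 166, 166, 167, 168, 168, 169, 168, 168, 168, 168, 168, 168, 168, 168, 168, 168, 167, 167, 168, 168, 168, 168, 168, 168, 168, 168, 168, 168, 167, 167, 167, 166, 156, 139, 143, 152, 154, 154, 154, 154, 154, 154, 154, 153, 154, 154, 153, 150]
t8 180 [153, 153, 153, 153, 156, 162, 166, 168, 167, 167, 167, 166, 166, 167, 167, 167, 
[... 318 characters left out ...]
88, 86, 88, 92, 98, 101, 100, 103, 112, 114, 110, 105, 102, 101, 101, 102, 101, 101, 102]
now 150 [162, 162, 163, 156, 136, 118, 112, 110, 109, 111, 116, 117, 105, 74, 81, 116, 130, 135, 141, 145, 147, 147, 147, 147, 147, 147, 147, 147, 147, 150, 156, 160, 162, 161, 161, 161, 161, 161, 161, 161, 161, 161, 161, 162, 161, 161, 161, 161, 161, 160, 160, 160, 160, 161, 161, 161, 162, 162, 162, 162, 162, 162, 162, 162, 162, 162, 162, 162, 161, 161, 161, 162, 162, 162, 162, 162, 162, 162, 162, 162, 161, 161, 162, 150, 116, 94, 96, 97, 93, 87, 84, 83, 87, 93, 97, 98, 98, 98, 98, 98]
105 [226.0638572  227.42839279] [168.89991321 227.06737411]
65 [239.49567072 227.48532517] [182.51527065 227.12518689]
```

View pics/now.png

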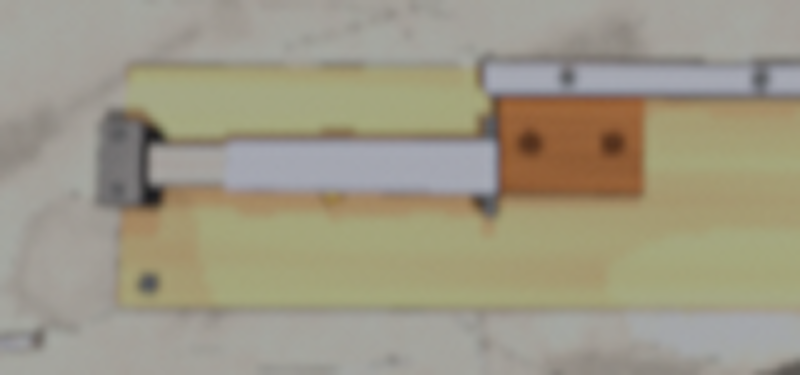

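```bash
python3 - <<'E'
from h import *
T=sum(grab_frame("top")[0].astype(np.float32) for _ in range(4))/4
S=sum(grab_frame("side")[0].astype(np.float32) for _ in range(4))/4
up=lambda I,s:cv2.resize(I.astype(np.uint8)[...,::-1],None,fx=s,fy=s,interpolation=cv2.INTER_CUBIC)
t4=cv2.imread("pics/t4.png"); a=up(T[200:270,150:300],4); t0=up(np.load("top0.npz")["im"][200:270,150:300].astype(float),4)
top=np.vstack([t0[70:170,:420],t4[70:170,:420],a[70:170,:420]])
s3=cv2.imread("pics/s3.png"); s7=cv2.resize(cv2.imread("pics/s7.png"),None,fx=1.25,fy=1.25)
sn=up(S[80:190,240:350],5)
# s7 crop origin (200,110) scale 5 -> align to region u 250:300, v 112:150
R=lambda I,u0,v0:I[(112-v0)*5:(152-v0)*5,(250-u0)*5:(300-u0)*5]
b=np.hstack([R(s3,240,80),R(s7,200,110),R(sn,240,80)])
h=max(top.shape[1],b.shape[1]); pad=lambda I:cv2.copyMakeBorder(I,0,0,0,h-I.shape[1],cv2.BORDER_CONSTANT)
cv2.imwrite("pics/cmp.png",np.vstack([pad(top),pad(b)]))
for v in (221,224,227,230,232):
    print(v,"t4",t4[(v-200)*4+2,26*4:40*4:4].mean(-1).astype(int),"now",a[(v-200)*4+2,26*4:40*4:4].mean(-1).astype(int))
E
```

```text
221 t4 [153 155 155 154 152 154 154 155 155 153 144 137 136 136] now [149 148 148 147 148 148 147 147 146 139 133 131 131 131]
224 t4 [147 148 149 149 148 148 148 149 149 146 147 159 171 174] now [142 142 142 142 142 142 141 141 143 152 161 166 167 167]
227 t4 [166 166 167 167 167 167 168 167 169 167 163 169 176 177] now [160 160 160 160 160 160 161 161 162 163 167 170 169 169]
230 t4 [163 161 162 162 162 163 162 161 163 162 161 167 173 176] now [156 155 155 155 155 155 157 155 156 163 168 169 169 170]
232 t4 [131 132 132 134 132 133 135 133 133 136 143 153 158 160] now [123 126 127 127 127 127 128 127 132 145 155 155 153 152]
```

View pics/cmp.png

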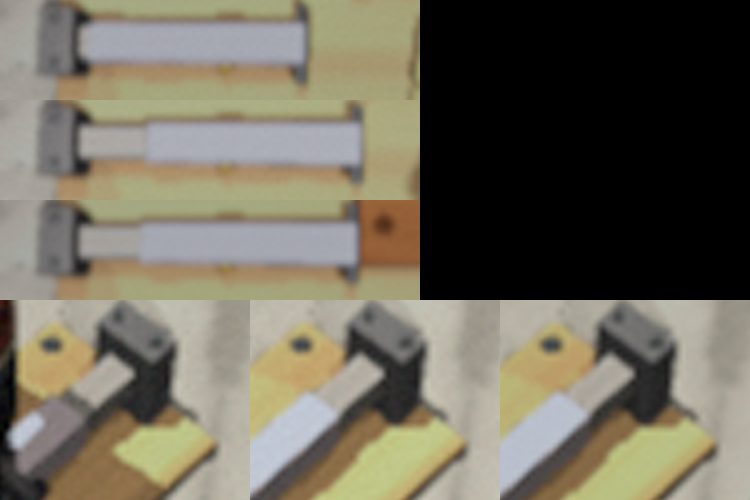

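```bash
python3 - <<'E'
from h import *
T=sum(grab_frame("top")[0].astype(np.float32) for _ in range(6)).mean(-1)/6
t0=np.load("top0.npz")["im"].astype(np.float32).mean(-1)
t4=np.zeros((384,512),np.float32); t4[200:270,150:300]=cv2.resize(cv2.imread("pics/t4.png"),(150,70),interpolation=cv2.INTER_AREA).mean(-1)
def ctr(I,v,a,b):
    r=I[v,a:b]; base=np.interp(np.arange(a,b),[a,b-1],[r[0],r[-1]]); d=np.clip(base-r,0,None); return (d*np.arange(a,b)).sum()/d.sum(), d.max()
for v in range(234,240):
    print(v,"t0",np.round(ctr(t0,v,219,231),2),"t4",np.round(ctr(t4,v,233,245),2),"now",np.round(ctr(T,v,232,244),2))
    print(t0[v,219:231].astype(int),t4[v,233:245].astype(int),T[v,232:244].astype(int))
for y in(105,67,65,63): print(y,proj("top",(.4787-.022+.0157*y/1000,-.0333+(y+4)/1000,.058)))
E
```

```text
234 t0 [223.99  42.21] t4 [237.6   40.03] now [236.83  33.15]
[132 129 122 104  94 102 101 101 126 143 144 143] [138 131 114 102 101 111 110 110 133 147 148 147] [133 126 108  94  93 104 102  92 102 111 112 112]
235 t0 [223.98  57.94] t4 [237.58  54.09] now [236.42  58.93]
[132 130 124 101  79  91  93  97 129 143 145 145] [135 126 107  89  86  95  96 105 132 148 150 149] [130 121 100  75  71  85  93  98 118 129 130 129]
236 t0 [224.29  48.7 ] t4 [237.86  46.45] now [236.68  55.11]
[135 135 132 116  94  93  92  99 131 146 147 146] [140 134 123 109  98  99  99 107 135 150 151 150] [134 129 115  92  81  89  95 104 128 140 141 140]
237 t0 [224.7   47.06] t4 [238.33  41.58] now [237.13  41.98]
[139 140 140 133 114 102  97 101 132 149 147 148] [144 142 140 132 115 106 107 115 139 151 154 153] [137 137 132 119 104  99 102 113 134 145 145 145]
238 t0 [224.83  37.45] t4 [238.57  28.73] now [237.41  29.17]
[146 145 146 144 131 117 110 115 138 148 148 149] [148 148 150 145 133 124 122 130 146 154 154 153] [143 143 143 137 126 116 117 128 141 148 148 147]
239 t0 [225.06  20.82] t4 [238.59  16.85] now [237.38  18.58]
[150 151 149 149 146 135 129 130 143 151 150 150] [154 154 154 153 147 138 137 145 153 154 154 154] [148 148 148 146 137 129 130 140 147 148 149 148]
105 [224.7147094  234.87878834]
67 [237.51719316 234.92698297]
65 [238.19043067 234.92951735]
63 [238.86361049 234.93205152]
```

The plate's shift from the first picture is 40.4 mm right after the pull, but about 37 mm now. The push set the stop back roughly 3 mm, to the edge of tolerance. I'll re-grip the tube away from the pin and pull it back out until it blocks.

```bash
cat > q.py <<'E'
import sys
from p import *
a=[float(v) for v in sys.argv[1:]]; p,f,s=pose(); w,x,y,z=s["tool_rot"]
R=Ro.from_quat([x,y,z,w]); d=np.array(a[:3])-p; dp=-((a[3]-f+180)%360-180)
n=int(a[4]) if len(a)>4 else int(max(np.ceil(np.linalg.norm(d)/45),np.ceil(abs(dp)/8.5)))
print("at",p.round(1),"phi",round(f,1),"toolz",R.as_matrix()[:,2].round(3),"F",np.round(s["contact_force"],1),"g",round(s["gripper_width"],3),"t",s["time"])
rows=[]
for i in range(n):
    rows.append([round(float(v),1) for v in R.inv().apply(d/n)]+[round(dp/n,2)]); R=R*Ro.from_euler("z",dp/n,degrees=True)
for k in range(0,n,8): print(rows[k:k+8])
E
python3 q.py 480 60 180 89.1
```

```text
at [ 296.2 -490.   254.9] phi -0.2 toolz [-0.03  -0.104 -0.994] F [ 0.4  0.2 -0.3] g 0.749 t 43.2
[[14.1, -42.7, 0.9, np.float64(-6.87)], [19.1, -40.7, 0.9, np.float64(-6.87)], [23.8, -38.2, 0.9, np.float64(-6.87)], [28.2, -35.0, 0.9, np.float64(-6.87)], [32.2, -31.4, 0.9, np.float64(-6.87)], [35.7, -27.3, 0.9, np.float64(-6.87)], [38.7, -22.9, 0.9, np.float64(-6.87)], [41.2, -18.1, 0.9, np.float64(-6.87)]]
[[43.0, -13.0, 0.9, np.float64(-6.87)], [44.3, -7.8, 0.9, np.float64(-6.87)], [44.9, -2.4, 0.9, np.float64(-6.87)], [44.9, 3.0, 0.9, np.float64(-6.87)], [44.2, 8.3, 0.9, np.float64(-6.87)]]
```

>>> step_arm --pt "14 -43 1 -6.9" --pt "19 -41 1 -6.9" --pt "24 -38 1 -6.9" --pt "28 -35 1 -6.9" --pt "32 -31 1 -6.9" --pt "36 -27 1 -6.9" --pt "39 -23 1 -6.9" --pt "41 -18 1 -6.9" --claw 70

```text
time: 44.0
tool_pos: [0.4066, -0.1439, 0.2077]
tool_rot: [0.042, 0.88, 0.473, -0.037]
contact_force: [1.4, 0.1, 0.1]
gripper_width: 0.703
```

```bash
python3 q.py 480 85 130 89.1
```

```text
at [ 406.6 -143.9  207.7] phi 56.5 toolz [-0.026 -0.108 -0.994] F [1.4 0.1 0.1] g 0.703 t 44.0
[[39.7, -11.3, 8.4, np.float64(-5.43)], [40.6, -7.5, 8.4, np.float64(-5.43)], [41.1, -3.6, 8.4, np.float64(-5.43)], [41.2, 0.3, 8.4, np.float64(-5.43)], [41.0, 4.2, 8.4, np.float64(-5.43)], [40.4, 8.1, 8.4, np.float64(-5.43)]]
```

>>> step_arm --pt "39 -11 8 -5.4" --pt "40 -8 8 -5.4" --pt "41 -4 8 -5.4" --pt "38 0 8 -5.4" --pt "28 4 8 -5.4" --pt "14 6 8 -5.4" --pt "0 0 0 0" --pt "0 0 0 0"

```text
time: 44.8
tool_pos: [0.4704, 0.0567, 0.1363]
tool_rot: [0.032, 0.701, 0.711, -0.046]
contact_force: [0.2, -1.2, -0.4]
gripper_width: 0.702
```

```bash
python3 q.py 480 85 75 89.1
```

```text
at [470.4  56.7 136.3] phi 90.8 toolz [-0.02  -0.11  -0.994] F [ 0.2 -1.2 -0.4] g 0.702 t 44.8
[[17.4, 5.6, 28.8, np.float64(0.85)], [17.5, 5.4, 28.8, np.float64(0.85)]]
```

>>> step_arm --pt "15 6 10 1" --pt "12 4 18 0.7" --pt "3 0 18 0" --pt "0 0 8 0" --pt "0 0 0 0"

```text
time: 45.3
tool_pos: [0.482, 0.077, 0.0823]
tool_rot: [0.035, 0.717, 0.695, -0.043]
contact_force: [-0.4, -0.2, -0.3]
gripper_width: 0.698
```

```bash
python3 q.py 480 85 31 89.1
```

```text
at [482.   77.   82.3] phi 88.3 toolz [-0.013 -0.111 -0.994] F [-0.4 -0.2 -0.3] g 0.698 t 45.3
[[6.8, -0.9, 25.0, np.float64(-0.42)], [6.8, -0.8, 25.0, np.float64(-0.42)]]
```

>>> step_arm --pt "8 -1 12 -0.6" --pt "4 -1 18 0" --pt "1 0 12 0" --pt "0 0 6 0" --pt "0 0 1 0" --pt "0 0 0 0"

```text
time: 45.9
tool_pos: [0.4824, 0.0839, 0.033]
tool_rot: [0.037, 0.714, 0.698, -0.041]
contact_force: [-0.4, 0.0, -0.1]
gripper_width: 0.703
```

```bash
python3 q.py 480.5 85 31 89.1
```

```text
at [482.4  83.9  33. ] phi 88.7 toolz [-0.006 -0.11  -0.994] F [-0.4  0.  -0.1] g 0.703 t 45.9
[[1.3, -1.9, 1.9, np.float64(-0.44)]]
```

>>> step_arm --pt "0 -1.5 1 0" --pt "0 0 0 0" --pt "0 0 0 0" --pt "0 0 0 0" --pt "0 0 0 0" --pt "0 0 0 0" --claw 0

```text
time: 46.5
tool_pos: [0.4794, 0.0838, 0.0332]
tool_rot: [0.036, 0.714, 0.698, -0.042]
contact_force: [-0.2, -0.2, -0.5]
gripper_width: 0.341
```

>>> step_arm --pt "-2 0 0 0"

```text
time: 46.6
tool_pos: [0.4793, 0.0824, 0.0333]
tool_rot: [0.036, 0.714, 0.698, -0.041]
contact_force: [0.3, 2.7, -4.6]
gripper_width: 0.341
```

>>> step_arm --pt "-2 0 0 0"

```text
time: 46.7
tool_pos: [0.4793, 0.0809, 0.0333]
tool_rot: [0.036, 0.714, 0.698, -0.041]
contact_force: [0.8, 4.0, -4.7]
gripper_width: 0.343
```

>>> step_arm --pt "-1 0 0 0"

```text
time: 46.8
tool_pos: [0.4793, 0.0803, 0.0333]
tool_rot: [0.035, 0.714, 0.698, -0.04]
contact_force: [0.6, 6.8, -3.5]
gripper_width: 0.344
```

>>> step_arm --pt "0 0 0 0"

```text
time: 46.9
tool_pos: [0.4793, 0.0803, 0.0333]
tool_rot: [0.035, 0.714, 0.698, -0.04]
contact_force: [0.1, 1.7, -1.7]
gripper_width: 0.345
```

```bash
cat > st.py <<'E'
from h import *
n=4
T=sum(grab_frame("top")[0].astype(np.float32) for _ in range(n)).mean(-1)/n
t0=np.load("top0.npz")["im"].astype(np.float32).mean(-1)
def ctr(I,v,a,b):
    r=I[v,a:b]; base=np.interp(np.arange(a,b),[a,b-1],[r[0],r[-1]]); d=np.clip(base-r,0,None); return (d*np.arange(a,b)).sum()/d.sum()
print("joint mm",[round(float(ctr(T,v,232,244)-ctr(t0,v,219,231))/13.476*40,1) for v in range(235,240)],[round(float(ctr(T,v,233,245)-ctr(t0,v,219,231))/13.476*40,1) for v in range(235,240)])
E
python3 st.py; python3 q.py 480 80 33 89
```

```text
joint mm [41.5, 42.3, 42.1, 42.1, 41.4] [40.8, 41.1, 41.2, 41.2, 40.8]
at [479.3  80.3  33.2] phi 88.7 toolz [-0.009 -0.107 -0.994] F [-0.   3.1 -4. ] g 0.342 t 47.1
[[-0.2, 0.7, 0.3, np.float64(-0.3)]]
```

>>> step_arm --pt "0 0 0 0" --pt "0 0 0 0" --pt "0 0 0 0" --pt "0 0 -10 0" --pt "0 0 -30 0" --pt "0 0 -45 0" --pt "0 0 -40 0" --pt "-20 0 -20 0" --claw 70

```text
time: 47.9
tool_pos: [0.4782, 0.0753, 0.1849]
tool_rot: [0.034, 0.714, 0.698, -0.044]
contact_force: [-0.3, 0.2, 0.5]
gripper_width: 0.7
```

```bash
python3 q.py 320 -350 250 20
```

```text
at [478.2  75.3 184.9] phi 88.7 toolz [-0.016 -0.111 -0.994] F [-0.3  0.2  0.5] g 0.7 t 47.9
[[-39.4, -13.6, -1.4, np.float64(6.25)], [-40.6, -9.2, -1.4, np.float64(6.25)], [-41.4, -4.7, -1.4, np.float64(6.25)], [-41.7, -0.2, -1.4, np.float64(6.25)], [-41.4, 4.3, -1.4, np.float64(6.25)], [-40.7, 8.8, -1.4, np.float64(6.25)], [-39.5, 13.2, -1.4, np.float64(6.25)], [-37.8, 17.4, -1.4, np.float64(6.25)]]
[[-35.7, 21.4, -1.4, np.float64(6.25)], [-33.2, 25.2, -1.4, np.float64(6.25)], [-30.2, 28.7, -1.4, np.float64(6.25)]]
```

>>> step_arm --pt "-39 -14 -4 6.2" --pt "-41 -9 -4 6.2" --pt "-41 -5 -4 6.2" --pt "-42 0 -2 6.2" --pt "-41 4 -2 6.2" --pt "-41 9 -2 6.2" --pt "-39 13 -2 6.2" --pt "-38 17 -2 6.2"

```text
time: 48.7
tool_pos: [0.3591, -0.2393, 0.2611]
tool_rot: [0.058, 0.945, 0.322, -0.015]
contact_force: [0.8, -0.8, -0.3]
gripper_width: 0.699
```

>>> step_arm --pt "-36 21 -2 6.2" --pt "-33 25 -2 6.2" --pt "-15 12 0 0" --pt "0 0 0 0" --pt "0 0 0 0" --pt "0 0 0 0"

```text
time: 49.3
tool_pos: [0.3144, -0.3394, 0.2841]
tool_rot: [0.064, 0.976, 0.208, -0.007]
contact_force: [0.5, 0.1, 1.0]
gripper_width: 0.698
```

```bash
python3 st.py; python3 m.py; python3 - <<'E'
from h import *
im,w=cloud("top"); cv2.imwrite("pics/t12.png",cv2.resize(im[195:270,150:300][...,::-1],None,fx=5,fy=5,interpolation=cv2.INTER_CUBIC))
offcuts(w,im,"post",.41,.52,-.46,-.33,.075,.12,None)
T=im.astype(np.float32).mean(-1)
print([T[v,182:196].astype(int).tolist() for v in(224,232)])
E
```

```text
joint mm [40.4, 40.6, 40.4, 40.8, 40.2] [40.3, 40.5, 40.5, 40.7, 40.2]
tcp jig -159.4 -308.5 z 283.6 phi 24.1 F [ 0.3 -0.2 -0.3] g 0.7 q [ 0.064  0.976  0.208 -0.008] 49.5
top wp jig c 13.1 18.5 size 85.1 51.9 ang 90.2 ymax 61.0 xmax 38.7 513
side wp jig c 12.7 22.1 size 95.8 56.8 ang 93.2 ymax 66.1 xmax 38.4 455
post c 445.7 -407.7 size 26.0 23.4 ang 89.6 z 0.0951 93
[[140, 142, 140, 138, 142, 158, 166, 167, 167, 166, 166, 167, 166, 166], [131, 128, 131, 133, 143, 154, 156, 158, 156, 155, 154, 153, 154, 154]]
```

View pics/t12.png

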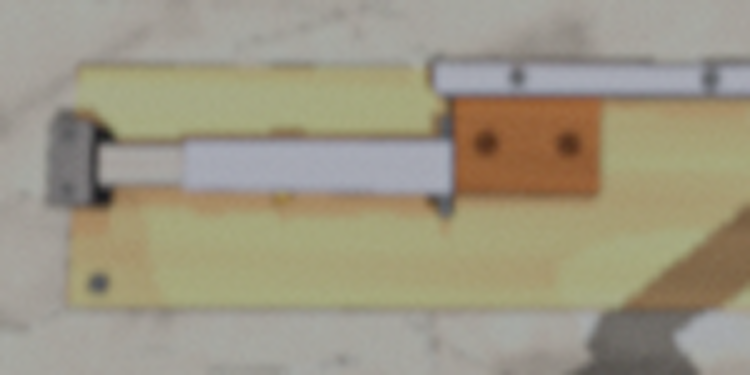

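Stop is back at 40.4 mm, the workpiece moved with it and is still flush, and the pin is visible at (280,200).

```bash
python3 -c "
from plant import *
print(job_done())"
```

```text
the job is handed in; nothing more can be done
None
```

I handed the job in at about 49 s of the 208 s allowed; no verdict was reported.

**What I did:**
- I put all four offcuts in the scrap tray, then pulled the stop out one hole.
- I pushed the workpiece along the fence to the stop with the held push stick.
- I stood the stick back on its mat and moved the arm clear.

**Last checks, from the camera images:**

| Item | Reading |
|---|---|
| Offcuts | all four flat in the tray |
| Stop | 40.4 mm out, brass pin visible |
| Workpiece | within 0.2° of parallel to the fence, front face touching the stop plate |
| Push stick | upright, about 16–18 mm from the mat centre |
| Oil bottle | unmoved |
| Mug | top view read it about 10 mm off its first position, probably measurement scatter since the arm never went near it |

**What disagreed:**
- **Stop shifted once:** after the push (up to 13 N) the stop had moved back to about 37 mm, the edge of tolerance. I re-gripped the tube away from the pin and pulled it out about 3 mm until it blocked. The plate carried the workpiece back with it, so they stayed in contact.
- **Side camera offset:** it put the workpiece about 3.6 mm further along than the top camera did. I relied on the top camera.
- **Tool tilt:** the tool leaned about 6° during the push, so the stick was set down tilted and settled upright when released.

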